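# Unscrew the objectives from a microscope nosepiece and stand them in a tray

## Robot

A 7-joint arm with a two-finger parallel gripper is mounted at the origin on the work surface; the furniture and walls round the work are solid. World frame = base frame: x ahead of the robot, y to its left, z up, the work surface at z = 0. Lengths are in m, angles in rad, forces in N, time in s.
With the tool pointing down it reaches from about 0.4 to 0.85 m from the base axis. Payload 10.4 kg.
Tool frame: the origin (TCP) lies between the finger pads; the fingertips stand 14 mm ahead of it and the grasp point (between the pads) lies 5 mm behind it; z points along the fingers, y is the direction in which the jaws open and shut (so a half turn about z gives the same grasp; the last joint's range is limited). The gripper opens to 87 mm and grips with 3 to 60 N. Pads are 19 mm wide; open, the fingers measure 117 mm over their backs; the gripper's body (75 mm by 190 mm) begins 51 mm behind the grasp point.
Start: joints at [-0.023, 0.332, -0.065, 1.46, 0.022, 1.35, -0.088], TCP at [0.625, 0, 0.237] pointing down, gripper open.
Joint ranges: [-2.6, 2.6], [-0.5, 2.12], [-1.47, 1.34], [0.16, 2.42], [-1.27, 4.41], [0.06, 2.06], [-2.6, 2.6]. Speed limits (rad/s): [2.22, 2.22, 2.79, 2.79, 3.14, 3.14, 3.14].

## Interface

Orientations are given as a unit quaternion [x, y, z, w].
In Python, from bench import readout, camera, calibration, order gives the robot as it stands.
- The arm moves only by the tool apply_moves, never from a script. Its argument "deltas" is a list of rows, each an object with "translation": the shift along the world's x, y, z in m, a list of three; "turn": the turn, a rotation vector about the world's x, y, z in rad, a list of three; "hand": the finger opening in m, from 0 to 0.087. A call has 1 to 5 rows; each row shifts and turns the pose as measured when the row begins; what a row does not reach is not made up. A row lasts 1/10 s, in which the tool goes at most 50 mm and 8.59 degrees, less where a joint would pass 70% of its speed; a pose out of reach is approached as far as the arm can. A call with a gripper value outside its range is refused whole. The fingers move at their own pace and stop on an object; "newtons" is the grip in N (left out, the last holds). Time passes only in rows, so rows that do not move let the fingers close. It gives the time, the measured TCP pose, the force and the opening at its end, in the units of the state.
- readout.read_state(): the state, without advancing time (a new reading comes with each control period).
- camera(name): name is "scene" or "side" or "wrist"; returns the picture (384x512x3 uint8, red, green, blue); there is no depth.
- calibration(name): a dict with "fx", "fy", "cx", "cy" (pixels), "D" ([k1, k2, p1, p2, k3] as OpenCV has them; the pictures are not rectified), "extrinsics" (4x4, takes a point from world to camera coordinates). Camera axes: x right, y down, z forward; pixel columns grow to the right and rows downward; lengths in m; the calibration is good to about 2 mm. A picture is of the moment at which its call begins: read the wrist's pose just before it. calibration takes no time and is no camera call; for the wrist camera it gives the pose at the moment of the call.
- order.close_job(): hands the job in, once; it reports no verdict.
The state is a dict: "time": time; "joint_positions": joint angles; "joint_vel": joint speeds; "joint_torque": joint torques, N m; "ee_pos": TCP position; "eef_rot": TCP orientation; "ft_force": force on the tool from outside, world axes, zero at the start; "torque": the same for the moment, N m; "width": finger opening in m.
Only numpy, scipy, OpenCV 4.12 (cv2) and the standard library are available. Lean on these libraries where they do the work, as an engineer would, in place of code of your own. Each camera call takes 0.05 s, during which the arm holds its last target. There are 200 camera calls.

## Task

The objectives of this inverted microscope go off for cleaning. For each one still on the nosepiece, turn the nosepiece by its black index knob until the objective stands in the opening of the guard rim, unscrew it anticlockwise, lift it out and stand it upright, lens up, on the floor of the white tray. In the end every objective stands in the tray, and the oil bottle and the lens case are where they were.

Things in the scene. Friction and masses are not known exactly. Their poses are not given: they have to be found in the camera images.
- nosepiece (a joint): Turn of the nosepiece turret about its upright axis, rad, positive anticlockwise seen from above; 0 at the start, range -6.6 to 6.6. Five click stops a turn, 1.257 rad (72 degrees) apart, at 0 and its multiples; at each stop one of the five sockets is at the opening. A spring ball pulls it in from about 0.05 rad off; turning takes about 0.1 N m, 0.3 over a click.
- index_knob (a point): Centre of the knurled black index knob on the turret's axis, the grip for turning the turret by hand: round, 36 mm across, 28 mm tall, this point at its mid-height, 142 mm above the bench; it turns with the turret. Five sockets lie round it on a circle of 68 mm radius.
- change_place (a point): Fixed point on the stand, 68 mm from the turret's axis, in the middle of the opening of the black guard rim (yellow stripe on the drum below): on a socket's floor, 78 mm above the bench. Only an objective here can be lifted out; elsewhere the rim's lip (top 106 mm above the bench, inner radius 82 mm) hangs over its flange.
- scope_stand: Low white stand of an inverted microscope whose stage has been taken off, fixed to the bench: a drum 216 mm across with a black guard rim and the turret on top, two eyepieces on one side. Origin on the bench under the turret's axis; the opening of the rim, 72 mm wide, lies towards its -x.
- lens_tray: White open tray, loose, 100 x 140 x 30 mm (x, y, z), walls and floor 2 mm thick, 0.4 kg; origin at the centre of its underside, long side along its y. It lies between the wall on the robot's left (with a socket box and a conduit) and a tall covered microscope, fixed, 0.6 m tall, about x 0.15 to 0.50, y -0.27 to 0.11: pass over it or to the left of it.
- oil_bottle: Brown dropper bottle, 28 mm across, 82 mm tall, loose, a bystander; origin at the centre of its foot.
- lens_case: Black lens case with a grey cap, 37 mm across, 62 mm tall, loose, a bystander; origin at the centre of its foot.
- objective_red: Microscope objective with a red colour ring, 96 mm tall, 0.16 kg, upright in a socket of the turret (or absent). Origin at the centre of its foot, z up to the lens. Heights above the foot: 26 mm round thread stub with two lugs (38 mm over them) 0 to 13, flange 40 mm across 13 to 21, bare 26 mm barrel 21 to 85. Turned 2.0 to 2.35 rad anticlockwise from its start it lifts out freely.
- objective_yellow: Microscope objective with a yellow colour ring, 96 mm tall, 0.16 kg, upright in a socket of the turret (or absent). Origin at the centre of its foot, z up to the lens. Heights above the foot: 26 mm round thread stub with two lugs (38 mm over them) 0 to 13, flange 40 mm across 13 to 21, bare 26 mm barrel 21 to 85. Turned 2.0 to 2.35 rad anticlockwise from its start it lifts out freely.
- objective_green: Microscope objective with a green colour ring, 96 mm tall, 0.16 kg, upright in a socket of the turret (or absent). Origin at the centre of its foot, z up to the lens. Heights above the foot: 26 mm round thread stub with two lugs (38 mm over them) 0 to 13, flange 40 mm across 13 to 21, bare 26 mm barrel 21 to 85. Turned 2.0 to 2.35 rad anticlockwise from its start it lifts out freely.
- objective_blue: Microscope objective with a blue colour ring, 96 mm tall, 0.16 kg, upright in a socket of the turret (or absent). Origin at the centre of its foot, z up to the lens. Heights above the foot: 26 mm round thread stub with two lugs (38 mm over them) 0 to 13, flange 40 mm across 13 to 21, bare 26 mm barrel 21 to 85. Turned 2.0 to 2.35 rad anticlockwise from its start it lifts out freely.
- objective_white: Microscope objective with a white colour ring, 96 mm tall, 0.16 kg, upright in a socket of the turret (or absent). Origin at the centre of its foot, z up to the lens. Heights above the foot: 26 mm round thread stub with two lugs (38 mm over them) 0 to 13, flange 40 mm across 13 to 21, bare 26 mm barrel 21 to 85. Turned 2.0 to 2.35 rad anticlockwise from its start it lifts out freely.

How it is judged:
By the outcome, as a careful person would: the job done as asked, in the order asked, and still so for the second after the job is handed in, with the robot touching nothing.
Of objective_red, objective_yellow, objective_green, objective_blue, objective_white only 3 to 4 are there at a start; the rules pass over those that are not, and their reading is None.
At some moment in a run one of lens_tray may be knocked a few centimetres aside while the robot is not near it.
Once in a run the grip may slacken for a moment while it holds something.
It also fails if it takes over 210 s, if anything falls off the work surface, if the arm or the gripper's body presses on something with over 40 N, if the wrist force passes 120 N, or if a joint passes its speed limit or range.

## Working session

There is one attempt and no reset: what is moved stays moved. The work goes in short steps, Python scripts to look and compute and a tool call to move; the robot and the scene stay as the last step left them, time stands still between calls to the robot, and variables do not carry over. Pictures are saved under pics/ and viewed, about 12 in all and at most 16, crops included, and the job is handed in when it is done.

Besides the shell and the picture viewer there is one more tool, called after "Call:" as name(argument=value, ...), one argument or row to a line, values as JSON. apply_moves: Moves the arm, as the interface text tells. Its arguments: {"type":"object","properties":{"deltas":{"type":"array","items":{"type":"object","properties":{"translation":{"type":"array","items":{"type":"number"}},"turn":{"type":"array","items":{"type":"number"}},"hand":{"type":"number"}}}},"newtons":{"type":"number"}},"required":["deltas"]}

```bash
ls; mkdir -p pics; cat > h.py <<'E'
import numpy as np,cv2
from bench import readout,camera,calibration,order
def K(c): return np.array([[c['fx'],0,c['cx']],[0,c['fy'],c['cy']],[0,0,1.]])
def snap(n,f):
    c=calibration(n); im=camera(n); cv2.imwrite('pics/'+f,im[:,:,::-1]); return im,c
def ray(c,uv,z):
    E=np.array(c['extrinsics']); p=cv2.undistortPoints(np.array([[uv]],float),K(c),np.array(c['D']))[0,0]
    R=E[:3,:3];o=-R.T@E[:3,3]; d=R.T@np.array([p[0],p[1],1]); return o+d*(z-o[2])/d[2]
def proj(c,P):
    E=np.array(c['extrinsics']); return cv2.projectPoints(np.array(P,float).reshape(-1,1,3),cv2.Rodrigues(E[:3,:3])[0],E[:3,3],K(c),np.array(c['D']))[0][:,0]
E
python3 - <<'E'
from h import *
ims=[]
import json
for n in ["scene","side","wrist"]:
    im,c=snap(n,n+'0.png'); ims.append(im); json.dump({k:np.array(v).tolist() for k,v in c.items()},open(n+'0.json','w'))
    E=np.array(c['extrinsics']); print(n,c['fx'],-E[:3,:3].T@E[:3,3],E[2,:3])
print(readout.read_state())
big=np.zeros((600,800,3),np.uint8)
for i,im in enumerate(ims):
    r,q=divmod(i,2); big[r*300:r*300+300,q*400:q*400+400]=cv2.resize(im,(400,300))
cv2.imwrite('pics/all0.png',big[:,:,::-1])
E
```

```text
pics
scene 346.8454721772748 [ 1.02161113 -0.04126482  0.80601328] [-0.5750322   0.08902562 -0.81327266]
side 441.41577658233973 [ 0.32032675 -0.36234947  0.79720362] [ 0.27257037  0.48853768 -0.82887655]
wrist 292.6225112486896 [0.62432258 0.08230402 0.38437007] [-0.00181603 -0.29851291 -0.95440387]
{'time': 0.15, 'joint_positions': array([-0.02260396,  0.33272104, -0.06470406,  1.46068911,  0.02156431,
        1.34990587, -0.08852386]), 'joint_vel': array([ 0.00049166, -0.00023695, -0.00064754, -0.00377314, -0.00021619,
        0.00047841, -0.00079047]), 'joint_torque': array([ 1.82067095e-03, -6.23630190e+01,  2.54254905e-02, -3.90143681e+01,
       -6.11935230e-02,  3.71907104e-02, -1.53469024e-06]), 'ee_pos': array([6.24743975e-01, 1.82451384e-05, 2.35968545e-01]), 'eef_rot': array([ 7.07109600e-01,  7.07103775e-01, -3.66527475e-04, -3.62062246e-04]), 'ft_force': array([-0.74472286,  0.28205438, -0.02841629]), 'torque': array([-0.00350745,  0.0294024 , -0.02800665]), 'width': 0.0871557991938058}
```

View pics/all0.png

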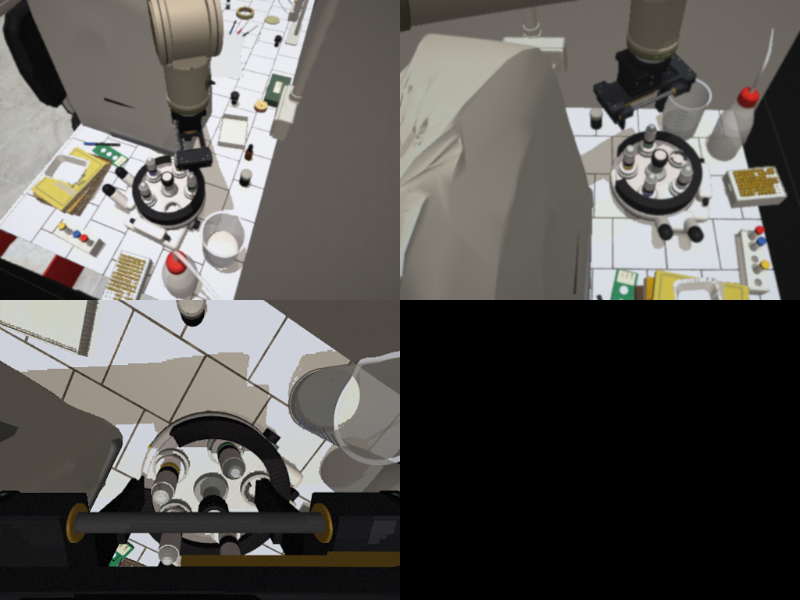

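The overview shows the stand with 4 objectives (scene ≈(168,185) of 400), the white tray at about (235,130), the bottle at (248,152), the case at (245,177), and a glass beaker to the right of the stand. Next I'll enlarge it.

```bash
python3 - <<'E'
import cv2
im=cv2.imread('pics/scene0.png'); cv2.imwrite('pics/s1.png',cv2.resize(im[125:305,125:365],None,fx=3.3,fy=3.3,interpolation=cv2.INTER_CUBIC))
im=cv2.imread('pics/side0.png'); cv2.imwrite('pics/s2.png',cv2.resize(im[120:320,215:420],None,fx=3,fy=3,interpolation=cv2.INTER_CUBIC))
E
```

```text
(no output)
```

View pics/s1.png

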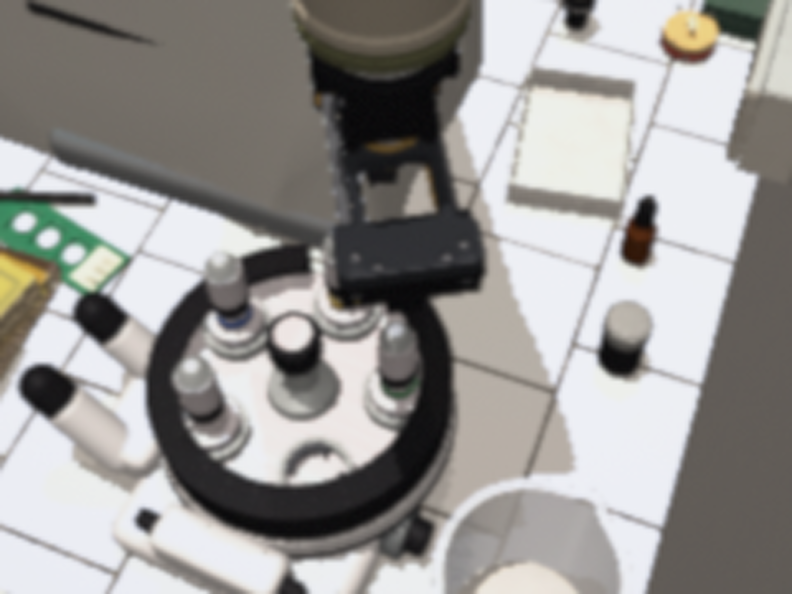

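View pics/s2.png

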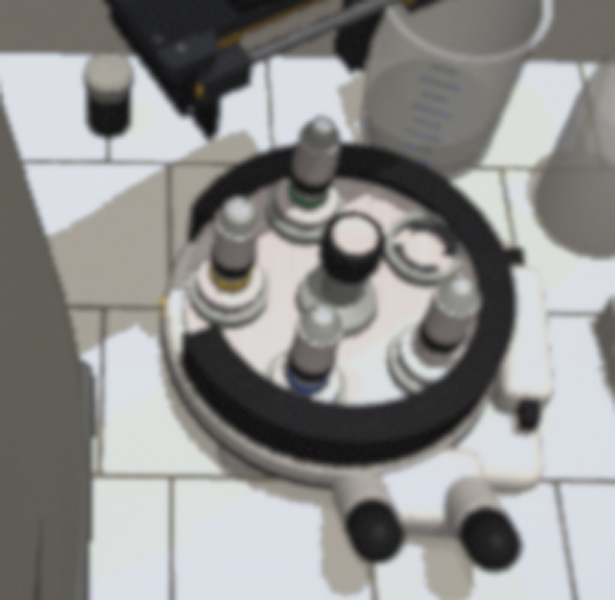

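The crops show yellow at the opening. Going anticlockwise from it come blue, a ring I can't read (white or red), the empty socket, then green. The knob top is at scene crop (297,330) and side crop (355,237). The tray's far rim corners are at (537,70) and (634,83), and its near foot corners at (510,203) and (622,217).

```bash
python3 - <<'E'
from h import *
import json
S=json.load(open('scene0.json'));D=json.load(open('side0.json'))
s=lambda u,v:(125+u/3.3-.35,125+v/3.3-.35); d=lambda u,v:(215+u/3-.33,120+v/3-.33)
print('knob',ray(S,s(297,328),.156),ray(D,d(355,237),.156))
for n,p,q in [('Y',None,(240,208)),('B',(226,262),(322,320)),('?',(193,372),(462,292)),('G',(398,333),(322,130))]:
    print(n,p and ray(S,s(*p),.172),ray(D,d(*q),.172))
for n,p,z in [('TL',(537,70),.03),('TR',(634,83),.03),('BL',(510,203),0),('BR',(622,217),0),('bottle foot',(637,255),0),('case foot',(621,363),0)]: print(n,ray(S,s(*p),z))
E
```

```text
knob [ 0.63940812 -0.0664025   0.156     ] [ 0.63992602 -0.07095768  0.156     ]
Y None [ 0.58572206 -0.03030436  0.172     ]
B [ 0.59138609 -0.10751049  0.172     ] [ 0.58597592 -0.1134456   0.172     ]
? [ 0.66983002 -0.13237249  0.172     ] [ 0.6630528  -0.13629183  0.172     ]
G [ 0.66259031 -0.00289439  0.172     ] [ 0.65789385 -0.00655401  0.172     ]
TL [0.32967864 0.17091725 0.03      ]
TR [0.35928772 0.25433159 0.03      ]
BL [0.45236398 0.12250487 0.        ]
BR [0.48239211 0.2149637  0.        ]
bottle foot [0.52260968 0.21737715 0.        ]
case foot [0.62001822 0.17788248 0.        ]
```

```bash
python3 - <<'E'
from h import *
import json
S=json.load(open('scene0.json'));D=json.load(open('side0.json'));W=json.load(open('wrist0.json'))
s=lambda u,v:(125+u/3.3-.35,125+v/3.3-.35)
for p in [(55,145),(190,190),(320,238)]: print('cover base',ray(S,s(*p),0))
k=1.28
for z in (0,.1,.2,.3): print('wrist corner',ray(W,(120*k,(438-300)*k),z))
# side: right edge of cover at various rows
for z in (0,.2,.4): print('side', [ray(D,(p[0]*k,p[1]*k),z).round(3) for p in ((575,90),(590,180),(585,270))] if 0 else [ray(D,((p[0]-400)*k,p[1]*k),z).round(3) for p in ((555,60),(588,180),(586,270))])
E
```

```text
cover base [ 0.32321413 -0.27114787  0.        ]
cover base [ 0.39381101 -0.15242368  0.        ]
cover base [ 0.46287454 -0.04487356  0.        ]
wrist corner [ 0.48698357 -0.01207272  0.        ]
wrist corner [0.5227145  0.01248089 0.1       ]
wrist corner [0.55844543 0.0370345  0.2       ]
wrist corner [0.59417636 0.06158812 0.3       ]
side [array([0.626, 0.486, 0.   ]), array([0.508, 0.028, 0.   ]), array([ 0.395, -0.174,  0.   ])]
side [array([0.549, 0.273, 0.2  ]), array([ 0.461, -0.07 ,  0.2  ]), array([ 0.376, -0.221,  0.2  ])]
side [array([0.472, 0.06 , 0.4  ]), array([ 0.414, -0.168,  0.4  ]), array([ 0.358, -0.268,  0.4  ])]
```

```bash
python3 - <<'E'
import cv2,numpy as np
a=cv2.imread('pics/scene0.png')[:300,80:340];b=cv2.imread('pics/wrist0.png')
o=np.zeros((600,800,3),np.uint8);a=cv2.resize(a,(390,450));o[:450,:390]=a;o[:307,390:]=cv2.resize(b,(410,307));
c=cv2.imread('pics/side0.png');o[307:600,400:790]=cv2.resize(c,(390,293));cv2.imwrite('pics/s3.png',o)
E
```

```text
(no output)
```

View pics/s3.png

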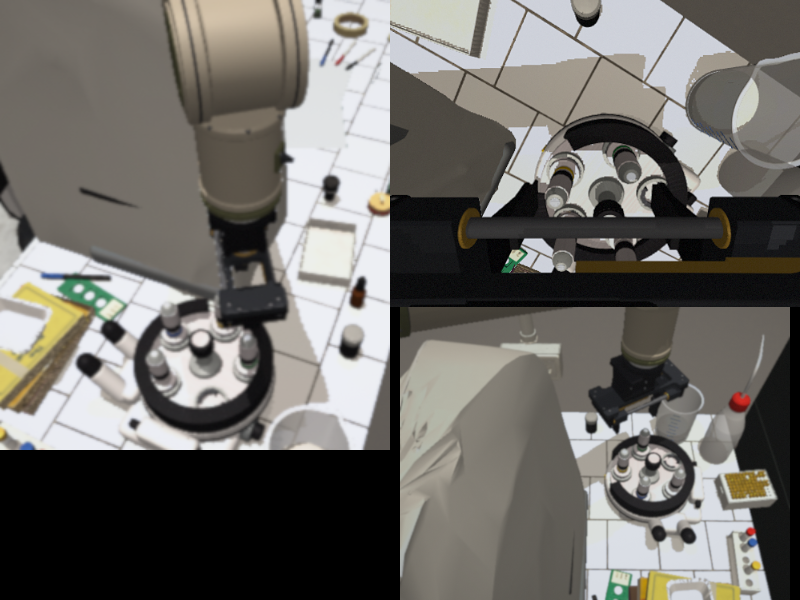

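Geometry so far: the turret axis is at about (0.638,-0.068), and the opening lies towards about 146°. The cover's corner is about 96 mm from the change place, so I'll unscrew in two strokes with the jaws at -120° to -58°. First I'll turn above the stand and look with the wrist camera.

Call:
apply_moves(
  deltas=[
    {"translation": [0,0,0.03],"turn": [0,0,-0.149],"hand": 0.087},
    {"translation": [0,0,0.03],"turn": [0,0,-0.149],"hand": 0.087},
    {"translation": [-0.01,-0.01,0],"turn": [0,0,-0.149],"hand": 0.087},
    {"translation": [-0.01,-0.01,0],"turn": [0,0,-0.149],"hand": 0.087},
    {"translation": [0,0,0],"turn": [0,0,-0.149],"hand": 0.087},
  ],
  newtons=40,
)

```text
time: 0.65
ee_pos: [0.603, -0.0204, 0.2959]
eef_rot: [0.918, 0.396, -0.001, -0.003]
ft_force: [0.4, -0.3, 0.7]
width: 0.0867
```

Call:
apply_moves(
  deltas=[
    {"translation": [0,0,0],"turn": [0,0,-0.149],"hand": 0.087},
    {"translation": [0,0,0],"turn": [0,0,-0.149],"hand": 0.087},
    {"translation": [0,0,0],"turn": [0,0,-0.149],"hand": 0.087},
    {"translation": [0,0,0],"turn": [0,0,-0.149],"hand": 0.087},
    {"translation": [0,0,0],"turn": [0,0,-0.149],"hand": 0.087},
  ],
)

```text
time: 1.15
ee_pos: [0.6021, -0.021, 0.2948]
eef_rot: [0.999, 0.033, -0.001, -0.003]
ft_force: [-0.2, 0.6, -0.2]
width: 0.0869
```

Call:
apply_moves(
  deltas=[
    {"translation": [0,0,0],"turn": [0,0,-0.149],"hand": 0.087},
    {"translation": [0,0,0],"turn": [0,0,-0.149],"hand": 0.087},
    {"translation": [0,0,0],"turn": [0,0,-0.149],"hand": 0.087},
    {"translation": [0,0,0],"turn": [0,0,-0.149],"hand": 0.087},
  ],
)

```text
time: 1.55
ee_pos: [0.6015, -0.0209, 0.2935]
eef_rot: [0.965, -0.264, -0.001, -0.003]
ft_force: [-0.3, -0.6, 0.4]
width: 0.0869
```

```bash
cat >> h.py <<'E'
from scipy.spatial.transform import Rotation as Ro
def st():
    s=readout.read_state(); R=Ro.from_quat(s['eef_rot']).as_matrix(); 
    print('t',round(s['time'],2),'p',s['ee_pos'].round(4),'jaw',np.degrees(np.arctan2(R[1,1],R[0,1])).round(2),'tilt',np.degrees(np.arccos(-R[2,2])).round(2),'down',R[:2,2].round(4),'F',s['ft_force'].round(1),'T',s['torque'].round(2),'w',round(s['width'],4),'j',s['joint_positions'].round(2))
    return s
E
python3 - <<'E'
from h import *
import json
st(); im,c=snap('wrist','w1.png'); json.dump({k:np.array(v).tolist() for k,v in c.items()},open('w1.json','w'))
im2,c2=snap('scene','sc1.png')
o=np.zeros((600,800,3),np.uint8); o[:600,:]=cv2.resize(im,(800,600)); cv2.imwrite('pics/w1b.png',o[:,:,::-1])
E
```

```text
t 1.55 p [ 0.6015 -0.0209  0.2935] jaw -120.59 tilt 0.39 down [-0.0001  0.0068] F [-0.3 -0.6  0.4] T [ 0.06  0.1  -0.04] w 0.0869 j [-0.19  0.26  0.19  1.45 -0.05  1.44 -2.11]
```

View pics/w1b.png

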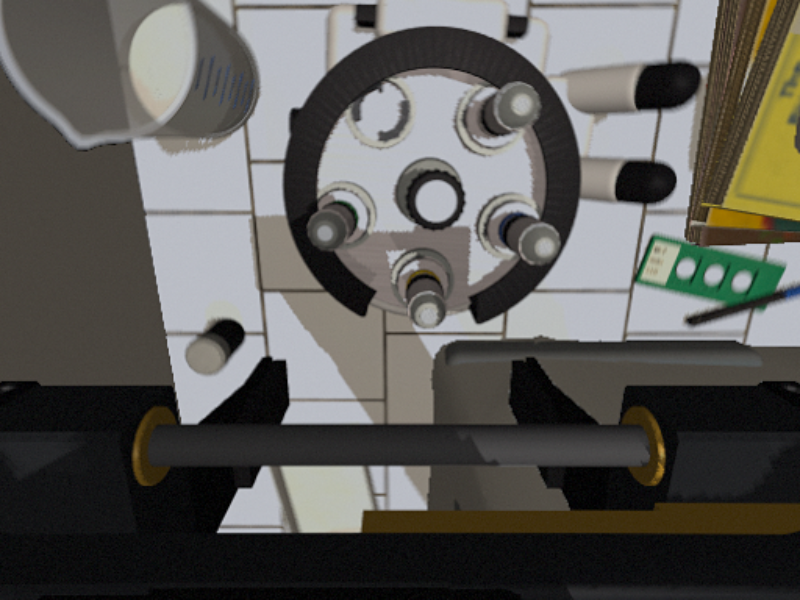

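The wrist view shows the knob top at (437,200), yellow tip (428,313), green (328,230), blue (538,243), fourth objective (516,104) and empty socket (380,110). The cover corner is at (437,345).

```bash
python3 - <<'E'
from h import *
import json
from scipy.optimize import least_squares
W=json.load(open('w1.json')); k=.64
P={'knob':(437,201,.156),'Y':(428,313,.173),'G':(328,230,.173),'B':(538,243,.173),'?':(516,104,.173),'E':(380,112,.09)}
m={n:ray(W,(p[0]*k-.2,p[1]*k-.2),p[2]) for n,p in P.items()}
for n,v in m.items(): print(n,v.round(4))
q=dict(Y=0,B=1,G=-1); q['?']=2
f=lambda x:np.ravel([[m[n][0]-x[0]-.068*np.cos(x[2]+i*np.radians(72)),m[n][1]-x[1]-.068*np.sin(x[2]+i*np.radians(72))] for n,i in q.items()])
r=least_squares(f,[.638,-.068,2.5]);x=r.x;print(x,np.degrees(x[2]),(f(x)*1e3).round(1))
print('place',x[0]+.068*np.cos(x[2]),x[1]+.068*np.sin(x[2]))
for z in (0,.2,.25,.3,.4): print(z,ray(W,(437*k,345*k),z).round(3))
E
```

```text
knob [ 0.6401 -0.0706  0.156 ]
Y [ 0.5854 -0.0323  0.173 ]
G [ 0.6599 -0.0071  0.173 ]
B [ 0.5905 -0.1096  0.173 ]
? [ 0.6649 -0.1317  0.173 ]
E [ 0.7073 -0.0672  0.09  ]
[ 0.64218445 -0.06951163  2.55156064] 146.1936557237419 [-0.2 -0.6  1.7  2.  -0.8 -3.  -0.7  1.6]
place 0.5856816958789457 -0.03167727128177627
0 [ 0.494 -0.003  0.   ]
0.2 [ 0.575 -0.031  0.2  ]
0.25 [ 0.595 -0.037  0.25 ]
0.3 [ 0.615 -0.044  0.3  ]
0.4 [ 0.655 -0.058  0.4  ]
```

Call:
apply_moves(
  deltas=[
    {"translation": [-0.008,-0.006,-0.03],"turn": [-0.007,0,0],"hand": 0.05},
    {"translation": [-0.008,-0.005,-0.03],"turn": [0,0,0],"hand": 0.05},
    {"translation": [0,0,-0.02],"turn": [0,0,0],"hand": 0.05},
    {"translation": [0,0,0],"turn": [0,0,0],"hand": 0.05},
  ],
  newtons=40,
)

```text
time: 2.05
ee_pos: [0.5847, -0.0319, 0.2113]
eef_rot: [0.968, -0.252, 0.001, 0.0]
ft_force: [-0.0, 0.1, 0.4]
width: 0.0631
```

```bash
python3 - <<'E'
from h import *
st()
E
```

```text
t 2.05 p [ 0.5847 -0.0319  0.2113] jaw -119.18 tilt 0.06 down [ 0.0009 -0.0004] F [-0.   0.1  0.4] T [ 0.12  0.18 -0.  ] w 0.0631 j [-0.18  0.26  0.18  1.62 -0.05  1.27 -2.07]
```

Call:
apply_moves(
  deltas=[
    {"translation": [0.0005,0,-0.03],"turn": [0,0,0],"hand": 0.05},
    {"translation": [0,0,-0.03],"turn": [0,0,0],"hand": 0.05},
    {"translation": [0,0,-0.016],"turn": [0,0,0],"hand": 0.04},
    {"translation": [0,0,-0.002],"turn": [0,0,0],"hand": 0.03},
    {"translation": [0,0,0],"turn": [0,0,0],"hand": 0.0},
  ],
)

```text
time: 2.55
ee_pos: [0.588, -0.0315, 0.1364]
eef_rot: [0.97, -0.244, 0.003, -0.001]
ft_force: [0.7, 0.5, -0.5]
width: 0.0336
```

Call:
apply_moves(
  deltas=[
    {"translation": [0,0,0],"turn": [0,0,0],"hand": 0.0},
    {"translation": [0,0,0],"turn": [0,0,0],"hand": 0.0},
    {"translation": [0,0,0],"turn": [0,0,0],"hand": 0.0},
  ],
)

```text
time: 2.85
ee_pos: [0.5887, -0.0317, 0.1386]
eef_rot: [0.97, -0.243, 0.004, -0.001]
ft_force: [0.1, -1.0, -10.2]
width: 0.0253
```

```bash
python3 - <<'E'
from h import *
st()
E
```

```text
t 2.85 p [ 0.5887 -0.0317  0.1386] jaw -118.13 tilt 0.46 down [ 0.0081 -0.0001] F [  0.1  -1.  -10.2] T [ 0.11 -0.17  0.04] w 0.0253 j [-0.17  0.32  0.17  1.7  -0.06  1.12 -2.04]
```

Call:
apply_moves(
  deltas=[
    {"translation": [0,0,-0.003],"turn": [0,0,0],"hand": 0.04},
    {"translation": [-0.002,0,-0.003],"turn": [0,0.008,0],"hand": 0.04},
    {"translation": [-0.002,0,0],"turn": [0,0,0],"hand": 0.04},
  ],
)

```text
time: 3.15
ee_pos: [0.5857, -0.0315, 0.1339]
eef_rot: [0.97, -0.243, 0.001, -0.0]
ft_force: [-0.8, -0.3, -0.7]
width: 0.0375
```

```bash
python3 - <<'E'
from h import *
st()
E
```

```text
t 3.15 p [ 0.5857 -0.0315  0.1339] jaw -118.1 tilt 0.15 down [0.0026 0.0003] F [-0.8 -0.3 -0.7] T [ 0.07  0.16 -0.02] w 0.0375 j [-0.17  0.32  0.17  1.7  -0.06  1.12 -2.04]
```

Call:
apply_moves(
  deltas=[
    {"translation": [0,0,-0.0005],"turn": [0,0,0],"hand": 0.0},
    {"translation": [0,0,-0.0005],"turn": [0,0,0],"hand": 0.0},
    {"translation": [0,0,0],"turn": [0,0,0],"hand": 0.0},
  ],
)

```text
time: 3.45
ee_pos: [0.5859, -0.0314, 0.1335]
eef_rot: [0.97, -0.243, 0.002, -0.001]
ft_force: [-0.2, -0.1, -1.5]
width: 0.0254
```

Call:
apply_moves(
  deltas=[
    {"translation": [0,0,0],"turn": [0,0,0.134],"hand": 0.0},
    {"translation": [0,0,0],"turn": [0,0,0.134],"hand": 0.0},
    {"translation": [0,0,0],"turn": [0,0,0.134],"hand": 0.0},
    {"translation": [0,0,0],"turn": [0,0,0.134],"hand": 0.0},
  ],
)

```text
time: 3.85
ee_pos: [0.5856, -0.0313, 0.1334]
eef_rot: [1.0, 0.031, 0.001, -0.001]
ft_force: [-0.1, -0.9, -0.2]
width: 0.0251
```

```bash
python3 - <<'E'
from h import *
st()
E
```

```text
t 3.85 p [ 0.5856 -0.0313  0.1334] jaw -86.39 tilt 0.17 down [0.0022 0.002 ] F [-0.1 -0.9 -0.2] T [-0.03  0.29  0.01] w 0.0251 j [-0.1   0.32  0.09  1.7  -0.03  1.12 -1.51]
```

Call:
apply_moves(
  deltas=[
    {"translation": [0,0,0],"turn": [0,0,0.134],"hand": 0.0},
    {"translation": [0,0,0],"turn": [0,0,0.134],"hand": 0.0},
    {"translation": [0,0,0],"turn": [0,0,0.134],"hand": 0.0},
    {"translation": [0,0,0],"turn": [0,0,0.134],"hand": 0.0},
    {"translation": [0,0,0],"turn": [0,0,0],"hand": 0.0},
  ],
)

```text
time: 4.35
ee_pos: [0.5854, -0.0318, 0.1335]
eef_rot: [0.952, 0.307, 0.001, -0.001]
ft_force: [-0.4, -0.0, -0.7]
width: 0.0255
```

```bash
python3 - <<'E'
from h import *
st()
E
```

```text
t 4.35 p [ 0.5854 -0.0318  0.1335] jaw -54.25 tilt 0.14 down [0.0004 0.0024] F [-0.4 -0.  -0.7] T [ 0.1   0.08 -0.02] w 0.0255 j [-0.03  0.32  0.01  1.7  -0.01  1.12 -0.96]
```

Call:
apply_moves(
  deltas=[
    {"translation": [0,0,0],"turn": [0,0,0],"hand": 0.04},
    {"translation": [0,0,0],"turn": [0,0,0],"hand": 0.04},
    {"translation": [0,0,0],"turn": [0,0,-0.134],"hand": 0.04},
    {"translation": [0,0,0],"turn": [0,0,-0.134],"hand": 0.04},
    {"translation": [0,0,0],"turn": [0,0,-0.134],"hand": 0.04},
  ],
)

```text
time: 4.85
ee_pos: [0.5857, -0.0319, 0.1337]
eef_rot: [0.995, 0.097, 0.001, -0.001]
ft_force: [0.1, 0.3, -0.8]
width: 0.0395
```

Call:
apply_moves(
  deltas=[
    {"translation": [0,0,0],"turn": [0,0,-0.134],"hand": 0.04},
    {"translation": [0,0,0],"turn": [0,0,-0.134],"hand": 0.04},
    {"translation": [0,0,0],"turn": [0,0,-0.134],"hand": 0.04},
    {"translation": [0,0,0],"turn": [0,0,-0.134],"hand": 0.04},
    {"translation": [0,0,0],"turn": [0,0,-0.134],"hand": 0.04},
  ],
)

```text
time: 5.35
ee_pos: [0.5861, -0.0315, 0.1342]
eef_rot: [0.967, -0.256, 0.002, -0.0]
ft_force: [-0.6, -0.2, 0.3]
width: 0.0399
```

```bash
python3 - <<'E'
from h import *
st()
E
```

```text
t 5.35 p [ 0.5861 -0.0315  0.1342] jaw -119.64 tilt 0.23 down [ 0.0041 -0.0002] F [-0.6 -0.2  0.3] T [ 0.08  0.12 -0.05] w 0.0399 j [-0.17  0.32  0.18  1.7  -0.06  1.12 -2.07]
```

Call:
apply_moves(
  deltas=[
    {"translation": [0,0,-0.0005],"turn": [0,0,0],"hand": 0.0},
    {"translation": [0,0,-0.0005],"turn": [0,0,0],"hand": 0.0},
    {"translation": [0,0,0],"turn": [0,0,0],"hand": 0.0},
    {"translation": [0,0,0],"turn": [0,0,0.127],"hand": 0.0},
    {"translation": [0,0,0],"turn": [0,0,0.127],"hand": 0.0},
  ],
)

```text
time: 5.85
ee_pos: [0.5861, -0.0309, 0.1332]
eef_rot: [0.992, -0.126, 0.002, -0.001]
ft_force: [0.8, 0.7, 0.9]
width: 0.0252
```

Call:
apply_moves(
  deltas=[
    {"translation": [0,0,0],"turn": [0,0,0.127],"hand": 0.0},
    {"translation": [0,0,0],"turn": [0,0,0.127],"hand": 0.0},
    {"translation": [0,0,0],"turn": [0,0,0.127],"hand": 0.0},
    {"translation": [0,0,0],"turn": [0,0,0.127],"hand": 0.0},
    {"translation": [0,0,0],"turn": [0,0,0.127],"hand": 0.0},
  ],
)

```text
time: 6.35
ee_pos: [0.5857, -0.0314, 0.1332]
eef_rot: [0.978, 0.208, 0.001, -0.001]
ft_force: [0.1, -0.4, -0.0]
width: 0.0254
```

Call:
apply_moves(
  deltas=[
    {"translation": [0,0,0],"turn": [0,0,0.127],"hand": 0.0},
    {"translation": [0,0,0],"turn": [0,0,0],"hand": 0.0},
    {"translation": [0,0,0.006],"turn": [0,0,0],"hand": 0.0},
  ],
)

```text
time: 6.65
ee_pos: [0.585, -0.0318, 0.1385]
eef_rot: [0.962, 0.274, 0.0, -0.002]
ft_force: [0.4, 0.4, -1.1]
width: 0.0251
```

```bash
python3 - <<'E'
from h import *
st()
E
```

```text
t 6.65 p [ 0.585  -0.0318  0.1385] jaw -58.17 tilt 0.18 down [-0.0003  0.0032] F [ 0.4  0.4 -1.1] T [-0.01  0.08 -0.03] w 0.0251 j [-0.04  0.32  0.02  1.69 -0.01  1.13 -1.03]
```

Yellow is free (lift force -1.1 N). I'll lift it, move to the left of the cover, then look at the tray.

Call:
apply_moves(
  deltas=[
    {"translation": [0,0,0.03],"turn": [0,0,0],"hand": 0.0},
    {"translation": [0,0,0.04],"turn": [0,0,0],"hand": 0.0},
    {"translation": [0,0,0.04],"turn": [0,0,0],"hand": 0.0},
    {"translation": [0,0,0.04],"turn": [0,0,0],"hand": 0.0},
    {"translation": [0.005,0.035,0.01],"turn": [0,0,0],"hand": 0.0},
  ],
)

```text
time: 7.15
ee_pos: [0.5874, -0.0023, 0.3044]
eef_rot: [0.965, 0.263, -0.002, -0.001]
ft_force: [1.6, -0.6, -1.4]
width: 0.0252
```

Call:
apply_moves(
  deltas=[
    {"translation": [0.0,0.04,0],"turn": [0,0,0],"hand": 0.0},
    {"translation": [0.0,0.04,0],"turn": [0,0,0.1],"hand": 0.0},
    {"translation": [0,0.04,0],"turn": [0,0,0.1],"hand": 0.0},
    {"translation": [0,0,0],"turn": [0,0,0],"hand": 0.0},
  ],
)

```text
time: 7.55
ee_pos: [0.5871, 0.1266, 0.3095]
eef_rot: [0.934, 0.358, 0.002, -0.002]
ft_force: [-0.2, 0.3, -1.5]
width: 0.0254
```

```bash
python3 - <<'E'
from h import *
import json
st(); im,c=snap('scene','sc2.png')
uv=proj(c,[.41,.19,.015])[0]; print(uv)
x0,y0=int(uv[0])-38,int(uv[1])-32; print(x0,y0)
a=cv2.resize(im[y0:y0+64,x0:x0+76],(608,512),interpolation=cv2.INTER_CUBIC)
cv2.imwrite('pics/tr2.png',a[:,:,::-1])
E
```

```text
t 7.55 p [0.5871 0.1266 0.3095] jaw -48.07 tilt 0.28 down [0.002  0.0045] F [-0.2  0.3 -1.5] T [-0.02  0.11 -0.03] w 0.0254 j [-0.22  0.25 -0.08  1.41  0.02  1.48 -1.14]
[299.21595703 168.64656194]
261 136
```

View pics/tr2.png

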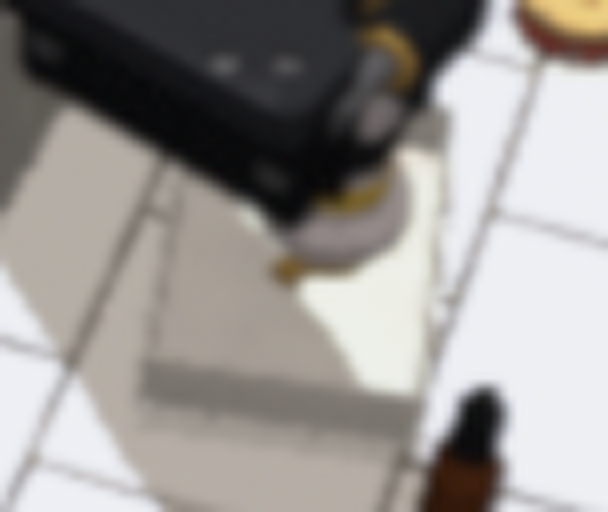

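The enlarged scene crop shows the tray's near rim corners at (150,357) and (420,397), its feet at (148,400) and (412,440), and the far right rim corner at (447,103). The held yellow objective covers the middle.

```bash
python3 - <<'E'
from h import *
import json
from scipy.optimize import least_squares
S=json.load(open('scene0.json'))
g=lambda u,v:(261+u/8-.44,136+v/8-.44)
obs=[((-1,-1,.03),(287.2,145.8)),((1,-1,.03),g(446,103)),((-1,1,.03),g(150,357)),((1,1,.03),g(420,397)),((-1,1,0),g(148,400)),((1,1,0),g(412,440))]
def f(x):
    c,s=np.cos(x[2]),np.sin(x[2]); P=[]
    for (a,b,z),_ in obs:  # a along short(+x tray), b: along -y tray 
        lx,ly=a*.05,-b*.07; P.append([x[0]+c*lx-s*ly,x[1]+s*lx+c*ly,z])
    return (proj(S,P)-np.array([o[1] for o in obs])).ravel()
r=least_squares(f,[.41,.19,np.radians(70)]);x=r.x;print(x,np.degrees(x[2]),f(x).round(1))
c,s=np.cos(x[2]),np.sin(x[2])
for lx,ly in [(-.022,.036),(.022,.036),(-.022,-.036),(.022,-.036)]: print(lx,ly,(x[0]+c*lx-s*ly).round(4),(x[1]+s*lx+c*ly).round(4))
E
```

```text
[0.40317932 0.18956402 1.2263136 ] 70.26259388506926 [-2.  -2.   1.9 -0.1 -0.8 -0.2  1.2  0.1 -1.1  0.7  0.7  0.9]
-0.022 0.036 0.3619 0.181
0.022 0.036 0.3767 0.2224
-0.022 -0.036 0.4296 0.1567
0.022 -0.036 0.4445 0.1981
```

Call:
apply_moves(
  deltas=[
    {"translation": [-0.035,0.018,0],"turn": [0,0,0.12],"hand": 0.0},
    {"translation": [-0.035,0.018,0],"turn": [0,0,0.12],"hand": 0.0},
    {"translation": [-0.035,0.017,-0.02],"turn": [0,0,0.12],"hand": 0.0},
    {"translation": [-0.034,0.017,-0.02],"turn": [0,0,0.12],"hand": 0.0},
    {"translation": [0,0,-0.02],"turn": [0,0,0],"hand": 0.0},
  ],
)

```text
time: 8.1
ee_pos: [0.4459, 0.1906, 0.2503]
eef_rot: [0.824, 0.566, 0.004, 0.001]
ft_force: [0.8, 0.3, -0.7]
width: 0.0254
```

```bash
python3 - <<'E'
from h import *
import json
st(); im,c=snap('wrist','w3.png'); json.dump({k:np.array(v).tolist() for k,v in c.items()},open('w3.json','w'))
im2,c2=snap('scene','sc3.png')
o=np.zeros((600,800,3),np.uint8); o[:384,:400]=im[:,56:456]; o[:390,400:]=cv2.resize(im2[90:285,180:380],(400,390)); cv2.imwrite('pics/w3b.png',o[:390,:,::-1])
E
```

```text
t 8.1 p [0.4459 0.1906 0.2503] jaw -21.01 tilt 0.41 down [0.0065 0.0032] F [ 0.8  0.3 -0.7] T [-0.04  0.02  0.02] w 0.0254 j [-0.29  0.02 -0.21  1.79  0.    1.32 -0.87]
```

View pics/w3b.png

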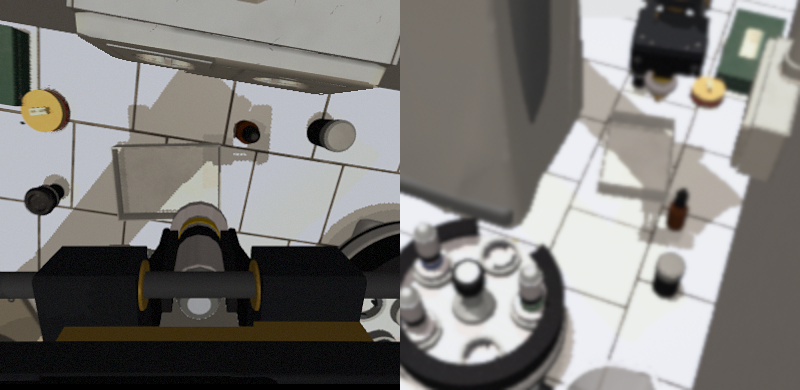

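The wrist view shows the tray's rim corners at (113,147), (219,143) and (121,217) (column +56), with the bottle and case standing upright. The socket box is well above and behind them.

```bash
python3 - <<'E'
import cv2
im=cv2.imread('pics/w3.png'); cv2.imwrite('pics/w3c.png',cv2.resize(im[120:240,155:295],None,fx=5,fy=5,interpolation=cv2.INTER_CUBIC))
E
```

View pics/w3c.png

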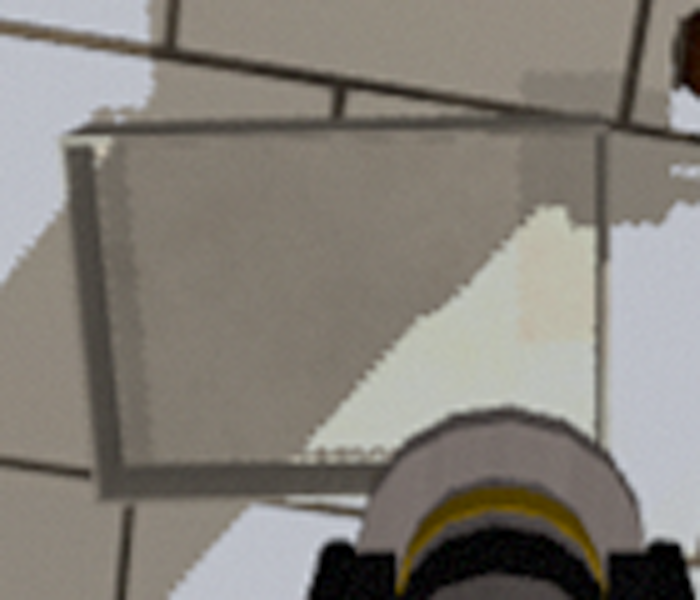

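```bash
python3 - <<'E'
from h import *
import json
from scipy.optimize import least_squares
W=json.load(open('w3.json'))
g=lambda u,v:(155+u/5-.4,120+v/5-.4)
P=[ray(W,g(*p),.03) for p in [(66,136),(607,121),(98,497)]]
for p in P: print(p.round(4))
# image left = far (+ly), top=+lx
obs=[(.05,.07),(.05,-.07),(-.05,.07)]
f=lambda x:np.ravel([[x[0]+np.cos(x[2])*a-np.sin(x[2])*b-p[0],x[1]+np.sin(x[2])*a+np.cos(x[2])*b-p[1]] for (a,b),p in zip(obs,P)])
r=least_squares(f,[.4,.19,1.2]);x=r.x;print(x,np.degrees(x[2]),(f(x)*1e3).round(1))
c,s=np.cos(x[2]),np.sin(x[2])
for lx,ly in [(.022,-.040),(-.022,-.04),(.022,.018),(-.022,.018)]: print(lx,ly,(x[0]+c*lx-s*ly).round(4),(x[1]+s*lx+c*ly).round(4))
E
```

```text
[0.3556 0.2587 0.03  ]
[0.4835 0.2135 0.03  ]
[0.3208 0.168  0.03  ]
[0.40290271 0.18977093 1.22272555] 70.05701347500418 [-1.4  1.9  2.2 -0.6 -0.8 -1.3]
0.022 -0.04 0.448 0.1968
-0.022 -0.04 0.433 0.1554
0.022 0.018 0.3935 0.2166
-0.022 0.018 0.3785 0.1752
```

Call:
apply_moves(
  deltas=[
    {"translation": [0.002,0.006,-0.03],"turn": [-0.003,0.0065,0],"hand": 0.0},
    {"translation": [0,0,-0.04],"turn": [0,0,0],"hand": 0.0},
    {"translation": [0,0,-0.04],"turn": [0,0,0],"hand": 0.0},
    {"translation": [0,0,-0.04],"turn": [0,0,0],"hand": 0.0},
    {"translation": [0,0,-0.02],"turn": [0,0,0],"hand": 0.0},
  ],
)

```text
time: 8.7
ee_pos: [0.4588, 0.1894, 0.0822]
eef_rot: [0.833, 0.553, 0.004, 0.002]
ft_force: [-10.6, 3.2, 55.1]
width: 0.0255
```

```bash
python3 - <<'E'
from h import *
st()
E
```

```text
t 8.7 p [0.4588 0.1894 0.0822] jaw -22.83 tilt 0.57 down [0.0099 0.0013] F [-10.6   3.2  55.1] T [0.48 1.57 0.02] w 0.0255 j [-0.3   0.21 -0.21  1.97  0.06  0.96 -0.93]
```

Call:
apply_moves(
  deltas=[
    {"translation": [-0.003,0.002,0.03],"turn": [0,0,0],"hand": 0.0},
    {"translation": [-0.004,0.003,0.01],"turn": [-0.001,0.01,0.03],"hand": 0.0},
  ],
)

```text
time: 8.9
ee_pos: [0.4531, 0.1911, 0.1209]
eef_rot: [0.828, 0.561, -0.003, -0.0]
ft_force: [0.4, 0.6, -0.7]
width: 0.0251
```

```bash
python3 - <<'E'
from h import *
import json
st(); im,c=snap('wrist','w4.png'); json.dump({k:np.array(v).tolist() for k,v in c.items()},open('w4.json','w'))
cv2.imwrite('pics/w4b.png',cv2.resize(im,(720,540))[:,:,::-1])
E
```

```text
t 8.9 p [0.4531 0.1911 0.1209] jaw -21.7 tilt 0.32 down [-0.005  -0.0026] F [ 0.4  0.6 -0.7] T [ 0.04 -0.   -0.04] w 0.0251 j [-0.29  0.16 -0.21  1.93  0.04  1.06 -0.9 ]
```

View pics/w4b.png

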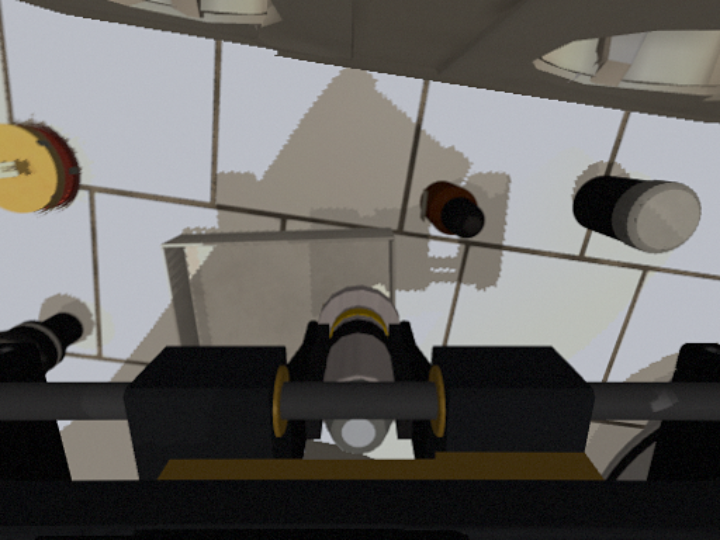

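The wrist view shows the tray still flat, with rim corners at (164,242) and (394,231). The objective is upright in the grip, with its flange close to the near wall at (397,315).

```bash
cat >> h.py <<'E'
def tray(W,pts):
    P=[ray(W,p,.03) for p in pts]  # TL,TR
    d=P[1]-P[0]; L=np.hypot(d[0],d[1]); yw=np.arctan2(d[1],d[0])+np.pi/2
    m=(P[0]+P[1])/2; c,s=np.cos(yw),np.sin(yw); C=m[:2]-.05*np.array([c,s])
    print('tray C',C.round(4),'yaw',np.degrees(yw).round(1),'len',L.round(4))
    for n,(lx,ly) in dict(A=(.022,-.04),B=(-.022,-.04),C=(.022,.018),D=(-.022,.018)).items(): print(n,(C[0]+c*lx-s*ly).round(4),(C[1]+s*lx+c*ly).round(4))
E
python3 - <<'E'
from h import *
import json
k=1/1.40625
tray(json.load(open('w4.json')),[(164*k-.15,242*k-.15),(394*k-.15,231*k-.15)])
E
```

```text
tray C [0.4032 0.1898] yaw 71.1 len 0.1368
A 0.4481 0.1977
B 0.4339 0.1561
C 0.3932 0.2165
D 0.379 0.1748
```

Call:
apply_moves(
  deltas=[
    {"translation": [-0.007,0.006,0],"turn": [0.0025,-0.005,0.02],"hand": 0.0},
    {"translation": [-0.002,0.0005,-0.018],"turn": [0,0,0],"hand": 0.0},
    {"translation": [-0.001,0.0005,-0.018],"turn": [0,0,0],"hand": 0.0},
  ],
)

```text
time: 9.25
ee_pos: [0.4465, 0.1984, 0.0878]
eef_rot: [0.823, 0.568, 0.004, 0.001]
ft_force: [0.1, -0.8, -0.8]
width: 0.0252
```

```bash
python3 - <<'E'
from h import *
st()
E
```

```text
t 9.25 p [0.4465 0.1984 0.0878] jaw -20.81 tilt 0.43 down [0.007  0.0027] F [ 0.1 -0.8 -0.8] T [-0.03  0.02  0.01] w 0.0252 j [-0.31  0.19 -0.22  1.98  0.05  0.97 -0.92]
```

Call:
apply_moves(
  deltas=[
    {"translation": [0,0,-0.01],"turn": [-0.002,0.009,0],"hand": 0.0},
    {"translation": [-0.001,0,-0.01],"turn": [0,0.002,0],"hand": 0.0},
    {"translation": [-0.001,0,-0.006],"turn": [0,0,0],"hand": 0.0},
  ],
)

```text
time: 9.55
ee_pos: [0.4441, 0.1977, 0.0594]
eef_rot: [0.824, 0.567, -0.003, -0.002]
ft_force: [0.0, 0.4, -1.2]
width: 0.0254
```

```bash
python3 - <<'E'
from h import *
st()
E
```

```text
t 9.55 p [0.4441 0.1977 0.0594] jaw -20.98 tilt 0.35 down [-0.006  -0.0003] F [ 0.   0.4 -1.2] T [0.   0.03 0.02] w 0.0254 j [-0.31  0.23 -0.22  2.    0.06  0.93 -0.93]
```

Call:
apply_moves(
  deltas=[
    {"translation": [0,0,-0.003],"turn": [0,-0.005,0],"hand": 0.0},
    {"translation": [0,0,-0.002],"turn": [0,0,0],"hand": 0.0},
  ],
)

```text
time: 9.75
ee_pos: [0.4443, 0.1977, 0.0546]
eef_rot: [0.824, 0.566, -0.0, -0.0]
ft_force: [-8.8, -3.8, 29.6]
width: 0.0252
```

```bash
python3 - <<'E'
from h import *
st()
E
```

```text
t 9.75 p [0.4443 0.1977 0.0546] jaw -21.02 tilt 0.06 down [-0.0008 -0.0005] F [-8.8 -3.8 29.6] T [-0.92  2.47 -0.05] w 0.0252 j [-0.31  0.23 -0.22  2.    0.06  0.91 -0.93]
```

Call:
apply_moves(
  deltas=[
    {"translation": [0,0,0.001],"turn": [0,0,0],"hand": 0.0},
    {"translation": [0,0,0],"turn": [0,0,0],"hand": 0.045},
    {"translation": [0,0,0],"turn": [0,0,0],"hand": 0.045},
    {"translation": [0,0,0],"turn": [0,0,0],"hand": 0.045},
  ],
)

```text
time: 10.15
ee_pos: [0.4456, 0.1982, 0.0572]
eef_rot: [0.824, 0.566, 0.001, 0.0]
ft_force: [-0.3, -0.3, -0.2]
width: 0.0406
```

Call:
apply_moves(
  deltas=[
    {"translation": [0,0,0.02],"turn": [0,0,0],"hand": 0.045},
    {"translation": [0,0,0.03],"turn": [0,0,0],"hand": 0.045},
    {"translation": [0,0,0.04],"turn": [0,0,0],"hand": 0.045},
    {"translation": [0,0,0.04],"turn": [0,0,0],"hand": 0.045},
    {"translation": [0,0,0.04],"turn": [0,0,0],"hand": 0.045},
  ],
)

```text
time: 10.65
ee_pos: [0.4414, 0.1962, 0.2274]
eef_rot: [0.824, 0.566, -0.004, -0.001]
ft_force: [0.7, -0.2, -0.7]
width: 0.0449
```

```bash
python3 - <<'E'
from h import *
import json
st(); im,c=snap('wrist','w5.png'); json.dump({k:np.array(v).tolist() for k,v in c.items()},open('w5.json','w'))
cv2.imwrite('pics/w5b.png',cv2.resize(im,(600,450))[:,:,::-1])
E
```

```text
t 10.65 p [0.4414 0.1962 0.2274] jaw -21.02 tilt 0.48 down [-0.0075 -0.0036] F [ 0.7 -0.2 -0.7] T [ 0.01 -0.01  0.01] w 0.0449 j [-0.3   0.04 -0.22  1.82  0.01  1.29 -0.89]
```

View pics/w5b.png

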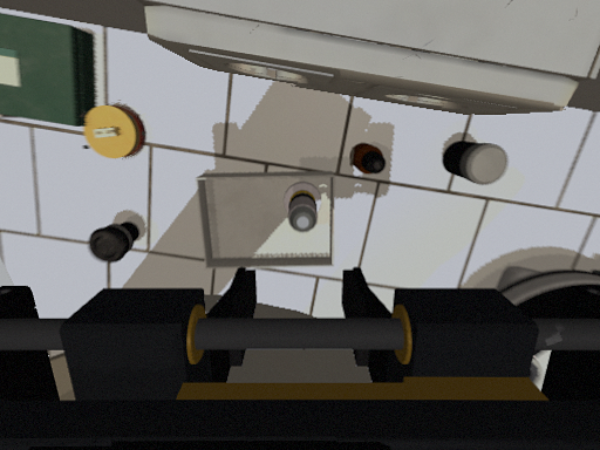

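Yellow stands upright in the tray at (302,210), and the bottle and case are untouched. Next is the knob, turning clockwise by 72° to bring blue to the opening.

Call:
apply_moves(
  deltas=[
    {"translation": [0.04,-0.02,0.03],"turn": [0.0035,-0.0075,0],"hand": 0.06},
    {"translation": [0.04,-0.02,0.01],"turn": [0,0,0],"hand": 0.06},
    {"translation": [0.04,-0.02,0],"turn": [0,0,0],"hand": 0.06},
    {"translation": [0.04,-0.025,0],"turn": [0,0,0],"hand": 0.06},
    {"translation": [0.02,-0.042,0],"turn": [0,0,0],"hand": 0.06},
  ],
)

```text
time: 11.2
ee_pos: [0.6206, 0.0781, 0.2736]
eef_rot: [0.82, 0.572, 0.01, 0.001]
ft_force: [0.1, -0.6, -0.3]
width: 0.0596
```

Call:
apply_moves(
  deltas=[
    {"translation": [0.02,-0.042,0],"turn": [0,0,0],"hand": 0.06},
    {"translation": [0,-0.042,0],"turn": [0,0,0],"hand": 0.06},
    {"translation": [0,-0.042,0],"turn": [0,0,0],"hand": 0.06},
    {"translation": [0,0,0],"turn": [0,0,0],"hand": 0.06},
  ],
)

```text
time: 11.6
ee_pos: [0.6431, -0.0608, 0.2704]
eef_rot: [0.822, 0.569, 0.008, 0.003]
ft_force: [0.0, 0.0, -0.4]
width: 0.0601
```

```bash
python3 - <<'E'
from h import *
st()
E
```

```text
t 11.6 p [ 0.6431 -0.0608  0.2704] jaw -20.62 tilt 0.95 down [0.016  0.0043] F [ 0.   0.  -0.4] T [-0.01  0.07  0.01] w 0.0601 j [ 0.03  0.35 -0.01  1.36 -0.    1.41 -0.34]
```

Call:
apply_moves(
  deltas=[
    {"translation": [-0.002,-0.009,-0.02],"turn": [-0.004,0.016,0],"hand": 0.06},
    {"translation": [0,0,-0.03],"turn": [0,0,0],"hand": 0.06},
    {"translation": [-0.001,0,-0.03],"turn": [0,0.002,0],"hand": 0.06},
  ],
)

```text
time: 11.9
ee_pos: [0.6417, -0.0718, 0.1902]
eef_rot: [0.823, 0.568, 0.001, 0.001]
ft_force: [0.8, 0.2, -0.9]
width: 0.06
```

```bash
python3 - <<'E'
from h import *
st()
E
```

```text
t 11.9 p [ 0.6417 -0.0718  0.1902] jaw -20.75 tilt 0.22 down [ 0.0038 -0.0007] F [ 0.8  0.2 -0.9] T [ 0.03  0.   -0.03] w 0.06 j [ 0.05  0.4  -0.01  1.47  0.    1.27 -0.32]
```

Call:
apply_moves(
  deltas=[
    {"translation": [-0.001,0.0015,-0.025],"turn": [0,0.004,0],"hand": 0.06},
    {"translation": [-0.001,0,-0.022],"turn": [0,0.002,0],"hand": 0.06},
    {"translation": [-0.001,0,-0.004],"turn": [0,0,0],"hand": 0.045},
    {"translation": [0,0,0],"turn": [0,0,0],"hand": 0.04},
  ],
)

```text
time: 12.3
ee_pos: [0.634, -0.0689, 0.1281]
eef_rot: [0.822, 0.569, -0.006, -0.004]
ft_force: [-0.7, 0.4, 0.4]
width: 0.0506
```

```bash
python3 - <<'E'
from h import *
st()
E
```

```text
t 12.3 p [ 0.634  -0.0689  0.1281] jaw -20.62 tilt 0.86 down [-0.015  -0.0006] F [-0.7  0.4  0.4] T [-0.04  0.01 -0.  ] w 0.0506 j [ 0.04  0.44 -0.01  1.54  0.01  1.17 -0.33]
```

Call:
apply_moves(
  deltas=[
    {"translation": [0.006,-0.001,0.007],"turn": [0,-0.015,0],"hand": 0.05},
    {"translation": [0,0,0],"turn": [0,0,0],"hand": 0.05},
  ],
)

```text
time: 12.5
ee_pos: [0.6413, -0.0697, 0.1371]
eef_rot: [0.822, 0.569, 0.001, 0.001]
ft_force: [0.1, -0.1, 0.0]
width: 0.05
```

```bash
python3 - <<'E'
from h import *
st()
E
```

```text
t 12.5 p [ 0.6413 -0.0697  0.1371] jaw -20.59 tilt 0.18 down [ 0.0031 -0.0008] F [ 0.1 -0.1  0. ] T [-0.03 -0.01 -0.02] w 0.05 j [ 0.05  0.44 -0.01  1.53  0.01  1.17 -0.33]
```

Call:
apply_moves(
  deltas=[
    {"translation": [0,0,0],"turn": [0,0,0],"hand": 0.0},
    {"translation": [0,0,0],"turn": [0,0,0],"hand": 0.0},
    {"translation": [0,0,0],"turn": [0,0,0],"hand": 0.0},
  ],
)

```text
time: 12.8
ee_pos: [0.6417, -0.0694, 0.1397]
eef_rot: [0.822, 0.569, 0.002, 0.002]
ft_force: [0.3, 0.5, -5.4]
width: 0.0354
```

Call:
apply_moves(
  deltas=[
    {"translation": [0,0,0],"turn": [0,0,-0.14],"hand": 0.0},
    {"translation": [0,0,0],"turn": [0,0,-0.14],"hand": 0.0},
    {"translation": [0,0,0],"turn": [0,0,-0.14],"hand": 0.0},
    {"translation": [0,0,0],"turn": [0,0,-0.14],"hand": 0.0},
    {"translation": [0,0,0],"turn": [0,0,-0.14],"hand": 0.0},
  ],
)

```text
time: 13.3
ee_pos: [0.6417, -0.0695, 0.1397]
eef_rot: [0.97, 0.242, 0.002, 0.002]
ft_force: [0.7, -0.8, -2.4]
width: 0.035
```

```bash
python3 - <<'E'
from h import *
st()
E
```

```text
t 13.3 p [ 0.6417 -0.0695  0.1397] jaw -61.99 tilt 0.32 down [ 0.0041 -0.0037] F [ 0.7 -0.8 -2.4] T [ 0.01 -0.01  0.11] w 0.035 j [-0.05  0.44  0.11  1.53 -0.05  1.17 -1.01]
```

Call:
apply_moves(
  deltas=[
    {"translation": [0,0,0],"turn": [0,0,-0.13],"hand": 0.0},
    {"translation": [0,0,0],"turn": [0,0,-0.13],"hand": 0.0},
    {"translation": [0,0,0],"turn": [0,0,-0.13],"hand": 0.0},
    {"translation": [0,0,0],"turn": [0,0,-0.13],"hand": 0.0},
    {"translation": [0,0,0],"turn": [0,0,0],"hand": 0.0},
  ],
)

```text
time: 13.8
ee_pos: [0.6417, -0.0696, 0.1397]
eef_rot: [1.0, -0.028, 0.001, 0.003]
ft_force: [0.3, -0.9, -1.4]
width: 0.035
```

```bash
python3 - <<'E'
from h import *
st()
E
```

```text
t 13.8 p [ 0.6417 -0.0696  0.1397] jaw -93.18 tilt 0.35 down [ 0.0018 -0.0059] F [ 0.3 -0.9 -1.4] T [0.14 0.02 0.04] w 0.035 j [-0.12  0.44  0.21  1.53 -0.09  1.17 -1.53]
```

Call:
apply_moves(
  deltas=[
    {"translation": [0,0,0],"turn": [0.006,-0.002,0],"hand": 0.055},
    {"translation": [0,0,0],"turn": [0,0,0],"hand": 0.055},
    {"translation": [0,0,0.03],"turn": [0,0,0],"hand": 0.055},
    {"translation": [0,0,0.03],"turn": [0,0,-0.06],"hand": 0.055},
    {"translation": [0,0,0.012],"turn": [0,0,-0.12],"hand": 0.055},
  ],
)

```text
time: 14.3
ee_pos: [0.6401, -0.0694, 0.212]
eef_rot: [0.994, -0.112, -0.0, -0.001]
ft_force: [1.3, -0.1, 0.9]
width: 0.0547
```

Call:
apply_moves(
  deltas=[
    {"translation": [-0.02,0.013,0],"turn": [0,0,-0.13],"hand": 0.055},
    {"translation": [-0.02,0.013,0],"turn": [0,0,-0.12],"hand": 0.055},
    {"translation": [-0.015,0.012,0],"turn": [0,0,0],"hand": 0.055},
    {"translation": [0,0,0],"turn": [0,0,0],"hand": 0.055},
  ],
)

```text
time: 14.7
ee_pos: [0.5848, -0.0307, 0.2157]
eef_rot: [0.971, -0.237, 0.003, -0.002]
ft_force: [-0.7, -0.2, 0.0]
width: 0.055
```

```bash
python3 - <<'E'
from h import *
import json
st(); im,c=snap('side','d6.png'); 
cv2.imwrite('pics/d6b.png',cv2.resize(im[100:290,190:430],(720,570))[:,:,::-1])
E
```

```text
t 14.7 p [ 0.5848 -0.0307  0.2157] jaw -117.48 tilt 0.4 down [0.0066 0.0025] F [-0.7 -0.2  0. ] T [ 0.07  0.08 -0.04] w 0.055 j [-0.24  0.25  0.26  1.62 -0.07  1.27 -2.02]
```

View pics/d6b.png

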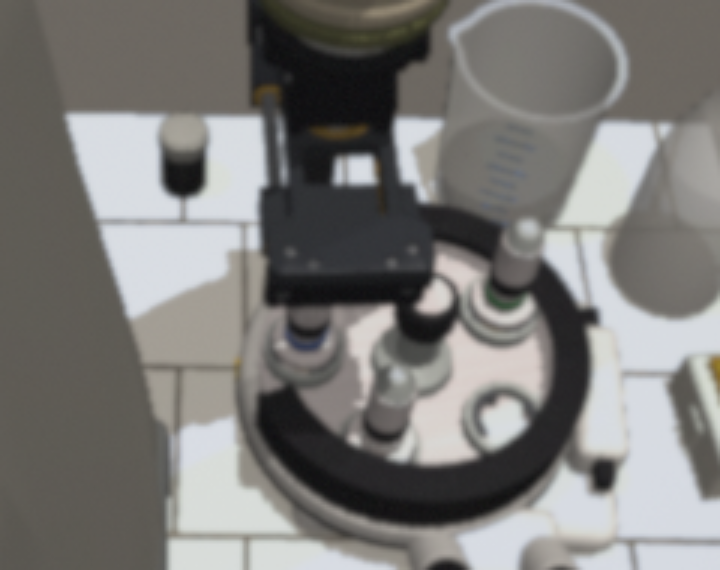

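Blue is in the opening (blue ring at (305,340)), the fourth objective is one stop further on, and green is at (520,290). I'll descend onto blue.

Call:
apply_moves(
  deltas=[
    {"translation": [0.001,-0.001,-0.03],"turn": [-0.0025,0.0065,0],"hand": 0.05},
    {"translation": [0,0,-0.03],"turn": [0,0,0],"hand": 0.045},
    {"translation": [-0.001,0,-0.018],"turn": [0,0,0],"hand": 0.04},
    {"translation": [0,0,0],"turn": [0,0,0],"hand": 0.04},
  ],
)

```text
time: 15.15
ee_pos: [0.5882, -0.0352, 0.1371]
eef_rot: [0.972, -0.235, 0.003, -0.0]
ft_force: [-0.9, 0.3, -0.2]
width: 0.0414
```

```bash
python3 - <<'E'
from h import *
st()
E
```

```text
t 15.15 p [ 0.5882 -0.0352  0.1371] jaw -117.22 tilt 0.32 down [ 0.0054 -0.0011] F [-0.9  0.3 -0.2] T [ 0.09  0.19 -0.02] w 0.0414 j [-0.23  0.33  0.25  1.7  -0.09  1.12 -2.  ]
```

Call:
apply_moves(
  deltas=[
    {"translation": [-0.0025,0.0035,-0.0045],"turn": [0.001,0.006,0],"hand": 0.04},
    {"translation": [0,0,0],"turn": [0,0,0],"hand": 0.04},
  ],
)

```text
time: 15.35
ee_pos: [0.5866, -0.0324, 0.1333]
eef_rot: [0.972, -0.235, -0.0, 0.0]
ft_force: [-0.1, 1.4, -0.2]
width: 0.04
```

```bash
python3 - <<'E'
from h import *
st()
E
```

```text
t 15.35 p [ 0.5866 -0.0324  0.1333] jaw -117.19 tilt 0.02 down [-0.0002 -0.0003] F [-0.1  1.4 -0.2] T [ 0.1   0.07 -0.03] w 0.04 j [-0.23  0.33  0.25  1.7  -0.09  1.12 -2.  ]
```

Close and make the two strokes.

Call:
apply_moves(
  deltas=[
    {"translation": [-0.0005,0.0003,-0.0005],"turn": [0,0,0],"hand": 0.0},
    {"translation": [0,0,-0.0005],"turn": [0,0,0],"hand": 0.0},
    {"translation": [0,0,0],"turn": [0,0,0],"hand": 0.0},
    {"translation": [0,0,0],"turn": [0,0,0.134],"hand": 0.0},
    {"translation": [0,0,0],"turn": [0,0,0.134],"hand": 0.0},
  ],
)

```text
time: 15.85
ee_pos: [0.5878, -0.0321, 0.1353]
eef_rot: [0.995, -0.1, 0.002, -0.001]
ft_force: [1.3, -0.2, -1.9]
width: 0.025
```

Call:
apply_moves(
  deltas=[
    {"translation": [0,0,0],"turn": [0,0,0.134],"hand": 0.0},
    {"translation": [0,0,0],"turn": [0,0,0.134],"hand": 0.0},
    {"translation": [0,0,0],"turn": [0,0,0.134],"hand": 0.0},
    {"translation": [0,0,0],"turn": [0,0,0.134],"hand": 0.0},
    {"translation": [0,0,0],"turn": [0,0,0.134],"hand": 0.0},
  ],
)

```text
time: 16.35
ee_pos: [0.5877, -0.0311, 0.1361]
eef_rot: [0.969, 0.247, 0.002, -0.002]
ft_force: [0.1, 0.7, -2.1]
width: 0.0252
```

Call:
apply_moves(
  deltas=[
    {"translation": [0,0,0],"turn": [0,0,0.134],"hand": 0.0},
    {"translation": [0,0,0],"turn": [0,0,0],"hand": 0.0},
  ],
)

```text
time: 16.55
ee_pos: [0.5876, -0.0308, 0.1365]
eef_rot: [0.949, 0.316, 0.002, -0.002]
ft_force: [-0.1, -0.2, -1.9]
width: 0.025
```

```bash
python3 - <<'E'
from h import *
st()
E
```

```text
t 16.55 p [ 0.5876 -0.0308  0.1365] jaw -53.19 tilt 0.33 down [0.0024 0.0052] F [-0.1 -0.2 -1.9] T [ 0.05  0.02 -0.02] w 0.025 j [-0.09  0.32  0.09  1.69 -0.04  1.13 -0.93]
```

Call:
apply_moves(
  deltas=[
    {"translation": [0,0,0],"turn": [0,0,0],"hand": 0.04},
    {"translation": [0,0,0],"turn": [0,0,0],"hand": 0.04},
    {"translation": [0,0,0],"turn": [0,0,-0.134],"hand": 0.04},
    {"translation": [0,0,0],"turn": [0,0,-0.134],"hand": 0.04},
    {"translation": [0,0,0],"turn": [0,0,-0.134],"hand": 0.04},
  ],
)

```text
time: 17.05
ee_pos: [0.5884, -0.0314, 0.1376]
eef_rot: [0.994, 0.106, 0.003, -0.001]
ft_force: [0.5, 0.9, -0.4]
width: 0.0397
```

Call:
apply_moves(
  deltas=[
    {"translation": [0,0,0],"turn": [0,0,-0.134],"hand": 0.04},
    {"translation": [0,0,0],"turn": [0,0,-0.134],"hand": 0.04},
    {"translation": [0,0,0],"turn": [0,0,-0.134],"hand": 0.04},
    {"translation": [0,0,0],"turn": [0,0,-0.134],"hand": 0.04},
    {"translation": [0,0,0],"turn": [0,0,-0.134],"hand": 0.04},
  ],
)

```text
time: 17.55
ee_pos: [0.5892, -0.0315, 0.139]
eef_rot: [0.969, -0.247, 0.005, 0.0]
ft_force: [-0.5, -0.0, 0.7]
width: 0.0395
```

```bash
python3 - <<'E'
from h import *
st()
E
```

```text
t 17.55 p [ 0.5892 -0.0315  0.139 ] jaw -118.62 tilt 0.56 down [ 0.0094 -0.0029] F [-0.5 -0.   0.7] T [ 0.08  0.14 -0.02] w 0.0395 j [-0.24  0.32  0.25  1.7  -0.08  1.12 -2.03]
```

Call:
apply_moves(
  deltas=[
    {"translation": [-0.003,0,-0.005],"turn": [0.003,0.009,0],"hand": 0.04},
    {"translation": [-0.0005,0,-0.0005],"turn": [0,0,0],"hand": 0.0},
    {"translation": [0,0,-0.0005],"turn": [0,0,0],"hand": 0.0},
    {"translation": [0,0,0],"turn": [0,0,0],"hand": 0.0},
  ],
)

```text
time: 17.95
ee_pos: [0.5856, -0.0314, 0.1327]
eef_rot: [0.969, -0.246, -0.0, -0.0]
ft_force: [0.7, -0.7, -1.2]
width: 0.0254
```

```bash
python3 - <<'E'
from h import *
st()
E
```

```text
t 17.95 p [ 0.5856 -0.0314  0.1327] jaw -118.5 tilt 0.0 down [-0.      0.0001] F [ 0.7 -0.7 -1.2] T [0.03 0.1  0.01] w 0.0254 j [-0.23  0.33  0.25  1.71 -0.09  1.12 -2.02]
```

Call:
apply_moves(
  deltas=[
    {"translation": [0,0,0],"turn": [0,0,0.127],"hand": 0.0},
    {"translation": [0,0,0],"turn": [0,0,0.127],"hand": 0.0},
    {"translation": [0,0,0],"turn": [0,0,0.127],"hand": 0.0},
    {"translation": [0,0,0],"turn": [0,0,0.127],"hand": 0.0},
    {"translation": [0,0,0],"turn": [0,0,0.127],"hand": 0.0},
  ],
)

```text
time: 18.45
ee_pos: [0.5859, -0.0316, 0.1327]
eef_rot: [0.997, 0.083, 0.0, -0.0]
ft_force: [-1.1, -0.5, -0.8]
width: 0.0253
```

Call:
apply_moves(
  deltas=[
    {"translation": [0,0,0],"turn": [0,0,0.127],"hand": 0.0},
    {"translation": [0,0,0],"turn": [0,0,0.127],"hand": 0.0},
    {"translation": [0,0,0],"turn": [0,0,0.127],"hand": 0.0},
    {"translation": [0,0,0],"turn": [0,0,0],"hand": 0.0},
    {"translation": [0,0,0.006],"turn": [0,0,0],"hand": 0.0},
  ],
)

```text
time: 18.95
ee_pos: [0.5853, -0.0318, 0.138]
eef_rot: [0.96, 0.28, -0.0, -0.001]
ft_force: [-0.7, 0.3, -1.0]
width: 0.0252
```

```bash
python3 - <<'E'
from h import *
st()
E
```

```text
t 18.95 p [ 0.5853 -0.0318  0.138 ] jaw -57.49 tilt 0.09 down [-0.001   0.0012] F [-0.7  0.3 -1. ] T [0.02 0.11 0.01] w 0.0252 j [-0.1   0.32  0.09  1.69 -0.03  1.13 -1.  ]
```

Call:
apply_moves(
  deltas=[
    {"translation": [0,0,0.03],"turn": [0,0,0],"hand": 0.0},
    {"translation": [0,0,0.04],"turn": [0,0,0],"hand": 0.0},
    {"translation": [0,0,0.04],"turn": [0,0,0],"hand": 0.0},
    {"translation": [0,0,0.04],"turn": [0,0,0],"hand": 0.0},
    {"translation": [0.005,0.035,0.01],"turn": [0,0,0],"hand": 0.0},
  ],
)

```text
time: 19.45
ee_pos: [0.5873, -0.0025, 0.3041]
eef_rot: [0.963, 0.268, -0.003, -0.0]
ft_force: [1.2, 0.0, -0.6]
width: 0.0249
```

Call:
apply_moves(
  deltas=[
    {"translation": [0.0,0.04,0],"turn": [0,0,0],"hand": 0.0},
    {"translation": [0.0,0.04,0],"turn": [0,0,0.1],"hand": 0.0},
    {"translation": [0,0.04,0],"turn": [0,0,0.1],"hand": 0.0},
    {"translation": [-0.035,0.01,0],"turn": [0,0,0.12],"hand": 0.0},
    {"translation": [-0.035,0.01,0],"turn": [0,0,0.12],"hand": 0.0},
  ],
)

```text
time: 19.95
ee_pos: [0.5179, 0.145, 0.3073]
eef_rot: [0.882, 0.471, -0.0, -0.0]
ft_force: [0.1, -0.3, 0.6]
width: 0.025
```

Call:
apply_moves(
  deltas=[
    {"translation": [-0.035,0.01,0],"turn": [0,0,0.12],"hand": 0.0},
    {"translation": [-0.035,0.01,-0.02],"turn": [0,0,0.12],"hand": 0.0},
    {"translation": [-0.01,0,-0.02],"turn": [0,0,0],"hand": 0.0},
    {"translation": [0,0,0],"turn": [0,0,0],"hand": 0.0},
  ],
)

```text
time: 20.35
ee_pos: [0.4312, 0.1685, 0.2684]
eef_rot: [0.817, 0.576, 0.001, 0.0]
ft_force: [0.0, 0.2, -2.1]
width: 0.0251
```

```bash
python3 - <<'E'
from h import *
import json
st(); im,c=snap('wrist','w7.png'); json.dump({k:np.array(v).tolist() for k,v in c.items()},open('w7.json','w'))
cv2.imwrite('pics/w7b.png',cv2.resize(im[80:320,60:380],(800,600),interpolation=cv2.INTER_CUBIC)[:,:,::-1])
E
```

```text
t 20.35 p [0.4312 0.1685 0.2684] jaw -19.62 tilt 0.13 down [0.0019 0.0012] F [ 0.   0.2 -2.1] T [ 0.    0.01 -0.02] w 0.0251 j [-0.34 -0.04 -0.13  1.81 -0.01  1.36 -0.81]
```

View pics/w7b.png

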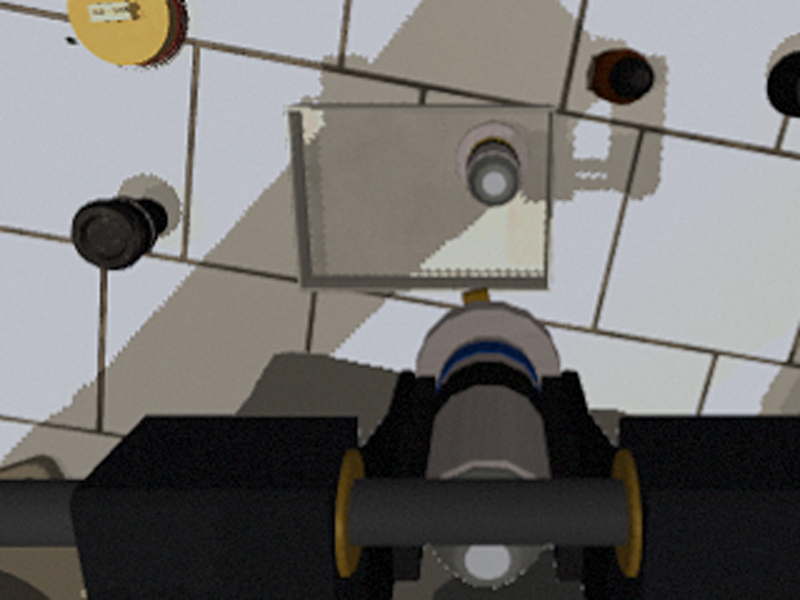

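The tray and the yellow objective in it are clear: rim corners at (290,107), (552,106), (303,288) and (548,289), yellow tip at (494,181).

```bash
cat >> h.py <<'E'
from scipy.optimize import least_squares
def tray4(W,pts,slots):  # TL,TR,BL,BR rim outer
    P=[ray(W,p,.03) for p in pts]; o=[(.05,.07),(.05,-.07),(-.05,.07),(-.05,-.07)]
    f=lambda x:np.ravel([[x[0]+np.cos(x[2])*a-np.sin(x[2])*b-p[0],x[1]+np.sin(x[2])*a+np.cos(x[2])*b-p[1]] for (a,b),p in zip(o,P)])
    x=least_squares(f,[.4,.19,1.22]).x; c,s=np.cos(x[2]),np.sin(x[2]); print('tray',x.round(4),np.degrees(x[2]).round(1),(f(x)*1e3).round(1))
    for n,(lx,ly) in slots.items(): print(n,(x[0]+c*lx-s*ly).round(4),(x[1]+s*lx+c*ly).round(4))
    return lambda p:(c*(p[0]-x[0])+s*(p[1]-x[1]),-s*(p[0]-x[0])+c*(p[1]-x[1]))
SL=dict(A=(.022,-.036),B=(-.024,-.036),C=(.022,.024),D=(-.024,.024))
E
python3 - <<'E'
from h import *
import json
W=json.load(open('w7.json'));g=lambda u,v:(60+u/2.5-.3,80+v/2.5-.3)
L=tray4(W,[g(290,106),g(552,105),g(302,289),g(548,290)],SL)
p=ray(W,g(494,181),.097); print(p,L(p))
E
```

```text
tray [0.4017 0.1898 1.226 ] 70.2 [-2.4  1.8  2.4 -0.8 -1.8 -0.   1.8 -0.9]
A 0.443 0.1983
B 0.4274 0.1551
C 0.3865 0.2186
D 0.371 0.1753
[0.44387584 0.19732115 0.097     ] (np.float64(0.021335849577513086), np.float64(-0.0371795215706666))
```

Call:
apply_moves(
  deltas=[
    {"translation": [-0.002,-0.007,0],"turn": [0,0.0,0],"hand": 0.0},
    {"translation": [-0.002,-0.006,-0.03],"turn": [-0.001,0.002,0],"hand": 0.0},
    {"translation": [-0.001,0,-0.04],"turn": [0,0.002,0],"hand": 0.0},
    {"translation": [-0.002,0,-0.04],"turn": [0,0.002,0],"hand": 0.0},
    {"translation": [0,0,-0.03],"turn": [0,0,0],"hand": 0.0},
  ],
)

```text
time: 20.9
ee_pos: [0.434, 0.1535, 0.1359]
eef_rot: [0.821, 0.571, 0.008, 0.001]
ft_force: [0.0, 0.2, -1.7]
width: 0.025
```

```bash
python3 - <<'E'
from h import *
st()
E
```

```text
t 20.9 p [0.434  0.1535 0.1359] jaw -20.4 tilt 0.87 down [0.0133 0.0073] F [ 0.   0.2 -1.7] T [-0.03  0.1  -0.05] w 0.025 j [-0.33  0.05 -0.12  2.01  0.01  1.06 -0.8 ]
```

Call:
apply_moves(
  deltas=[
    {"translation": [-0.006,0.002,-0.01],"turn": [-0.007,0.013,0],"hand": 0.0},
    {"translation": [0,0,-0.018],"turn": [0,0.002,0],"hand": 0.0},
    {"translation": [0,0,-0.014],"turn": [0,0.002,0],"hand": 0.0},
    {"translation": [0,0,0],"turn": [0,0,0],"hand": 0.0},
  ],
)

```text
time: 21.3
ee_pos: [0.4299, 0.1537, 0.0928]
eef_rot: [0.823, 0.568, -0.004, -0.001]
ft_force: [-0.5, 0.2, -0.5]
width: 0.0256
```

```bash
python3 - <<'E'
from h import *
st()
E
```

```text
t 21.3 p [0.4299 0.1537 0.0928] jaw -20.84 tilt 0.45 down [-0.0076 -0.0018] F [-0.5  0.2 -0.5] T [-0.04  0.08 -0.03] w 0.0256 j [-0.33  0.12 -0.12  2.04  0.01  0.99 -0.82]
```

Call:
apply_moves(
  deltas=[
    {"translation": [-0.001,0.001,-0.008],"turn": [0.002,-0.007,0],"hand": 0.0},
    {"translation": [-0.001,0.0005,-0.012],"turn": [0,0.003,0],"hand": 0.0},
    {"translation": [-0.001,0,-0.01],"turn": [0,0.003,0],"hand": 0.0},
    {"translation": [0,0,0],"turn": [0,0,0],"hand": 0.0},
  ],
)

```text
time: 21.7
ee_pos: [0.4288, 0.156, 0.0634]
eef_rot: [0.824, 0.567, -0.0, -0.002]
ft_force: [0.3, 0.0, -1.1]
width: 0.0254
```

```bash
python3 - <<'E'
from h import *
st()
E
```

```text
t 21.7 p [0.4288 0.156  0.0634] jaw -20.9 tilt 0.18 down [-0.0025  0.002 ] F [ 0.3  0.  -1.1] T [0.01 0.03 0.02] w 0.0254 j [-0.33  0.16 -0.12  2.07  0.02  0.91 -0.83]
```

Call:
apply_moves(
  deltas=[
    {"translation": [0,-0.0005,-0.005],"turn": [-0.002,-0.0025,0],"hand": 0.0},
    {"translation": [0,0,-0.002],"turn": [0,0,0],"hand": 0.0},
  ],
)

```text
time: 21.9
ee_pos: [0.4291, 0.1557, 0.0565]
eef_rot: [0.824, 0.567, 0.0, 0.0]
ft_force: [-7.8, -3.0, 21.6]
width: 0.0252
```

```bash
python3 - <<'E'
from h import *
st()
E
```

```text
t 21.9 p [0.4291 0.1557 0.0565] jaw -20.9 tilt 0.03 down [ 0.0006 -0.    ] F [-7.8 -3.  21.6] T [-0.75  2.13 -0.02] w 0.0252 j [-0.34  0.17 -0.12  2.08  0.03  0.9  -0.83]
```

Call:
apply_moves(
  deltas=[
    {"translation": [0,0,0.001],"turn": [0,0,0],"hand": 0.0},
    {"translation": [0,0,0],"turn": [0,0,0],"hand": 0.045},
    {"translation": [0,0,0],"turn": [0,0,0],"hand": 0.045},
    {"translation": [0,0,0],"turn": [0,0,0],"hand": 0.045},
  ],
)

```text
time: 22.3
ee_pos: [0.4298, 0.156, 0.0581]
eef_rot: [0.824, 0.567, 0.001, 0.0]
ft_force: [0.5, -0.2, 0.3]
width: 0.0407
```

Call:
apply_moves(
  deltas=[
    {"translation": [0,0,0.02],"turn": [0,0,0],"hand": 0.045},
    {"translation": [0,0,0.03],"turn": [0,0,0],"hand": 0.045},
    {"translation": [0,0,0.045],"turn": [0,0,0],"hand": 0.045},
    {"translation": [0,0,0.045],"turn": [0,0,0],"hand": 0.045},
    {"translation": [0.02,0,0.045],"turn": [0,0,0],"hand": 0.06},
  ],
)

```text
time: 22.8
ee_pos: [0.444, 0.1543, 0.2437]
eef_rot: [0.823, 0.568, -0.005, -0.001]
ft_force: [1.6, 0.0, 0.2]
width: 0.0482
```

Call:
apply_moves(
  deltas=[
    {"translation": [0.045,-0.005,0.02],"turn": [0,0,0],"hand": 0.06},
    {"translation": [0.045,-0.005,0.0],"turn": [0,0,0],"hand": 0.06},
    {"translation": [0.045,-0.01,0],"turn": [0,0,0],"hand": 0.06},
    {"translation": [0.03,-0.03,0],"turn": [0,0,0],"hand": 0.06},
    {"translation": [0.015,-0.042,0],"turn": [0,0,0],"hand": 0.06},
  ],
)

```text
time: 23.3
ee_pos: [0.6326, 0.0683, 0.274]
eef_rot: [0.819, 0.573, 0.004, 0.0]
ft_force: [0.3, -0.5, -1.1]
width: 0.0595
```

Call:
apply_moves(
  deltas=[
    {"translation": [0.01,-0.042,0],"turn": [0,0,0],"hand": 0.06},
    {"translation": [0,-0.042,0],"turn": [0,0,0],"hand": 0.06},
    {"translation": [0,-0.042,0],"turn": [0,0,0],"hand": 0.06},
    {"translation": [0,0,0],"turn": [0,0,0],"hand": 0.06},
  ],
)

```text
time: 23.7
ee_pos: [0.6441, -0.0701, 0.2721]
eef_rot: [0.821, 0.57, 0.002, 0.002]
ft_force: [0.6, -0.7, 0.3]
width: 0.0602
```

```bash
python3 - <<'E'
from h import *
st()
E
```

```text
t 23.7 p [ 0.6441 -0.0701  0.2721] jaw -20.47 tilt 0.32 down [ 0.0055 -0.0001] F [ 0.6 -0.7  0.3] T [-0.01  0.02 -0.03] w 0.0602 j [-0.02  0.36  0.08  1.35 -0.03  1.43 -0.3 ]
```

Now descend onto the knob.

Call:
apply_moves(
  deltas=[
    {"translation": [-0.003,0,-0.03],"turn": [0,0.005,0],"hand": 0.055},
    {"translation": [0,0,-0.035],"turn": [0,0,0],"hand": 0.055},
    {"translation": [0,0,-0.035],"turn": [0,0,0],"hand": 0.05},
    {"translation": [0,0,-0.02],"turn": [0,0,0],"hand": 0.05},
    {"translation": [0,0,0],"turn": [0,0,0],"hand": 0.05},
  ],
)

```text
time: 24.2
ee_pos: [0.6408, -0.0725, 0.1492]
eef_rot: [0.823, 0.568, 0.001, 0.001]
ft_force: [-0.0, 0.7, -0.1]
width: 0.0505
```

```bash
python3 - <<'E'
from h import *
st()
E
```

```text
t 24.2 p [ 0.6408 -0.0725  0.1492] jaw -20.75 tilt 0.2 down [ 0.0035 -0.0006] F [-0.   0.7 -0.1] T [-0.01  0.11 -0.03] w 0.0505 j [-0.01  0.43  0.07  1.52 -0.03  1.19 -0.3 ]
```

Call:
apply_moves(
  deltas=[
    {"translation": [0,0.0025,-0.012],"turn": [0,0.003,0],"hand": 0.05},
    {"translation": [0,0,0],"turn": [0,0,0],"hand": 0.04},
    {"translation": [0,0,0],"turn": [0,0,0],"hand": 0.0},
    {"translation": [0,0,0],"turn": [0,0,0],"hand": 0.0},
    {"translation": [0,0,0],"turn": [0,0,0],"hand": 0.0},
  ],
)

```text
time: 24.7
ee_pos: [0.6418, -0.0691, 0.1393]
eef_rot: [0.823, 0.568, 0.001, 0.001]
ft_force: [2.2, -0.6, -8.7]
width: 0.0352
```

```bash
python3 - <<'E'
from h import *
st()
E
```

```text
t 24.7 p [ 0.6418 -0.0691  0.1393] jaw -20.71 tilt 0.14 down [ 0.0024 -0.0004] F [ 2.2 -0.6 -8.7] T [-0.24 -0.65  0.06] w 0.0352 j [-0.01  0.44  0.06  1.53 -0.03  1.17 -0.3 ]
```

Call:
apply_moves(
  deltas=[
    {"translation": [0,0,0],"turn": [0,0,-0.14],"hand": 0.0},
    {"translation": [0,0,0],"turn": [0,0,-0.14],"hand": 0.0},
    {"translation": [0,0,0],"turn": [0,0,-0.14],"hand": 0.0},
    {"translation": [0,0,0],"turn": [0,0,-0.14],"hand": 0.0},
    {"translation": [0,0,0],"turn": [0,0,-0.14],"hand": 0.0},
  ],
)

```text
time: 25.2
ee_pos: [0.6421, -0.0693, 0.1393]
eef_rot: [0.971, 0.241, 0.001, 0.002]
ft_force: [0.2, -0.4, -5.4]
width: 0.0346
```

```bash
python3 - <<'E'
from h import *
st()
E
```

```text
t 25.2 p [ 0.6421 -0.0693  0.1393] jaw -62.12 tilt 0.2 down [ 0.0023 -0.0025] F [ 0.2 -0.4 -5.4] T [-0.14 -0.08  0.15] w 0.0346 j [-0.11  0.44  0.19  1.53 -0.08  1.17 -0.99]
```

Finish the stroke, release, rise and slide to the change place.

Call:
apply_moves(
  deltas=[
    {"translation": [0,0,0],"turn": [0,0,-0.13],"hand": 0.0},
    {"translation": [0,0,0],"turn": [0,0,-0.13],"hand": 0.0},
    {"translation": [0,0,0],"turn": [0,0,-0.13],"hand": 0.0},
    {"translation": [0,0,0],"turn": [0,0,-0.13],"hand": 0.0},
    {"translation": [0,0,0],"turn": [0,0,0],"hand": 0.0},
  ],
)

```text
time: 25.7
ee_pos: [0.6421, -0.0696, 0.1393]
eef_rot: [1.0, -0.029, 0.0, 0.002]
ft_force: [-0.3, -0.5, -5.1]
width: 0.0351
```

```bash
python3 - <<'E'
from h import *
st()
E
```

```text
t 25.7 p [ 0.6421 -0.0696  0.1393] jaw -93.28 tilt 0.27 down [ 0.0006 -0.0046] F [-0.3 -0.5 -5.1] T [-0.   -0.02  0.04] w 0.0351 j [-0.18  0.45  0.29  1.54 -0.13  1.18 -1.5 ]
```

Call:
apply_moves(
  deltas=[
    {"translation": [0,0,0],"turn": [0.004,-0.002,0],"hand": 0.055},
    {"translation": [0,0,0],"turn": [0,0,0],"hand": 0.055},
    {"translation": [0,0,0.03],"turn": [0,0,0],"hand": 0.055},
    {"translation": [0,0,0.03],"turn": [0,0,-0.06],"hand": 0.055},
    {"translation": [0,0,0.012],"turn": [0,0,-0.12],"hand": 0.055},
  ],
)

```text
time: 26.2
ee_pos: [0.6421, -0.0696, 0.2143]
eef_rot: [0.994, -0.113, 0.002, -0.001]
ft_force: [1.3, 0.7, -0.5]
width: 0.0544
```

Call:
apply_moves(
  deltas=[
    {"translation": [-0.02,0.013,0],"turn": [0,0,-0.13],"hand": 0.055},
    {"translation": [-0.02,0.013,0],"turn": [0,0,-0.12],"hand": 0.055},
    {"translation": [-0.015,0.012,0],"turn": [0,0,0],"hand": 0.055},
    {"translation": [0,0,0],"turn": [0,0,0],"hand": 0.055},
  ],
)

```text
time: 26.6
ee_pos: [0.5882, -0.0312, 0.2203]
eef_rot: [0.971, -0.239, 0.007, -0.002]
ft_force: [0.6, -0.1, -0.2]
width: 0.0551
```

```bash
python3 - <<'E'
from h import *
st(); im,c=snap('side','d8.png')
E
```

```text
t 26.6 p [ 0.5882 -0.0312  0.2203] jaw -117.61 tilt 0.82 down [0.0144 0.0004] F [ 0.6 -0.1 -0.2] T [0.07 0.12 0.01] w 0.0551 j [-0.32  0.25  0.35  1.61 -0.09  1.27 -2.01]
```

Call:
apply_moves(
  deltas=[
    {"translation": [-0.002,0.001,-0.03],"turn": [0,0.014,0],"hand": 0.05},
    {"translation": [0,0.001,-0.03],"turn": [0,0,0],"hand": 0.045},
    {"translation": [-0.001,0.001,-0.022],"turn": [0,0,0],"hand": 0.04},
    {"translation": [0,0,0],"turn": [0,0,0],"hand": 0.04},
  ],
)

```text
time: 27.05
ee_pos: [0.5893, -0.0316, 0.139]
eef_rot: [0.972, -0.237, 0.004, -0.001]
ft_force: [0.3, -0.3, -0.6]
width: 0.0415
```

```bash
python3 - <<'E'
from h import *
st()
E
```

```text
t 27.05 p [ 0.5893 -0.0316  0.139 ] jaw -117.37 tilt 0.46 down [ 0.0081 -0.0002] F [ 0.3 -0.3 -0.6] T [0.1  0.19 0.02] w 0.0415 j [-0.3   0.33  0.34  1.7  -0.12  1.12 -1.98]
```

Call:
apply_moves(
  deltas=[
    {"translation": [-0.004,0,-0.006],"turn": [0,0.008,0],"hand": 0.04},
    {"translation": [0,0,-0.0005],"turn": [0,0,0],"hand": 0.0},
    {"translation": [0,0,-0.0005],"turn": [0,0,0],"hand": 0.0},
    {"translation": [0,0,0],"turn": [0,0,0],"hand": 0.0},
  ],
)

```text
time: 27.45
ee_pos: [0.5877, -0.0332, 0.1351]
eef_rot: [0.972, -0.236, 0.002, -0.0]
ft_force: [-0.1, 0.8, -1.5]
width: 0.0252
```

```bash
python3 - <<'E'
from h import *
st()
E
```

```text
t 27.45 p [ 0.5877 -0.0332  0.1351] jaw -117.34 tilt 0.23 down [ 0.0041 -0.0005] F [-0.1  0.8 -1.5] T [ 0.14  0.17 -0.03] w 0.0252 j [-0.3   0.33  0.34  1.71 -0.12  1.12 -1.98]
```

Call:
apply_moves(
  deltas=[
    {"translation": [0,0,0],"turn": [0,0,0.134],"hand": 0.0},
    {"translation": [0,0,0],"turn": [0,0,0.134],"hand": 0.0},
    {"translation": [0,0,0],"turn": [0,0,0.134],"hand": 0.0},
    {"translation": [0,0,0],"turn": [0,0,0.134],"hand": 0.0},
  ],
)

```text
time: 27.85
ee_pos: [0.5878, -0.0331, 0.136]
eef_rot: [0.999, 0.038, 0.002, -0.001]
ft_force: [0.9, 0.3, -3.2]
width: 0.0251
```

Call:
apply_moves(
  deltas=[
    {"translation": [0,0,0],"turn": [0,0,0.134],"hand": 0.0},
    {"translation": [0,0,0],"turn": [0,0,0.134],"hand": 0.0},
    {"translation": [0,0,0],"turn": [0,0,0.134],"hand": 0.0},
    {"translation": [0,0,0],"turn": [0,0,0.134],"hand": 0.0},
    {"translation": [0,0,0],"turn": [0,0,0],"hand": 0.0},
  ],
)

```text
time: 28.35
ee_pos: [0.5875, -0.0321, 0.1368]
eef_rot: [0.949, 0.314, 0.002, -0.002]
ft_force: [1.2, 0.3, -2.3]
width: 0.025
```

```bash
python3 - <<'E'
from h import *
st()
E
```

```text
t 28.35 p [ 0.5875 -0.0321  0.1368] jaw -53.36 tilt 0.32 down [0.0022 0.0052] F [ 1.2  0.3 -2.3] T [ 0.03 -0.01  0.01] w 0.025 j [-0.16  0.32  0.17  1.7  -0.06  1.13 -0.9 ]
```

Call:
apply_moves(
  deltas=[
    {"translation": [0,0,0],"turn": [0,0,0],"hand": 0.04},
    {"translation": [0,0,0],"turn": [0,0,0],"hand": 0.04},
    {"translation": [0,0,0],"turn": [0,0,-0.134],"hand": 0.04},
    {"translation": [0,0,0],"turn": [0,0,-0.134],"hand": 0.04},
    {"translation": [0,0,0],"turn": [0,0,-0.134],"hand": 0.04},
  ],
)

```text
time: 28.85
ee_pos: [0.5892, -0.0327, 0.1394]
eef_rot: [0.994, 0.105, 0.004, -0.001]
ft_force: [-0.1, 1.1, 0.9]
width: 0.0395
```

Call:
apply_moves(
  deltas=[
    {"translation": [0,0,0],"turn": [0,0,-0.134],"hand": 0.04},
    {"translation": [0,0,0],"turn": [0,0,-0.134],"hand": 0.04},
    {"translation": [0,0,0],"turn": [0,0,-0.134],"hand": 0.04},
    {"translation": [0,0,0],"turn": [0,0,-0.134],"hand": 0.04},
    {"translation": [0,0,0],"turn": [0,0,-0.134],"hand": 0.04},
  ],
)

```text
time: 29.35
ee_pos: [0.5913, -0.033, 0.1424]
eef_rot: [0.969, -0.249, 0.007, 0.001]
ft_force: [0.3, 0.2, -0.4]
width: 0.0402
```

```bash
python3 - <<'E'
from h import *
st()
E
```

```text
t 29.35 p [ 0.5913 -0.033   0.1424] jaw -118.79 tilt 0.85 down [ 0.0139 -0.0052] F [ 0.3  0.2 -0.4] T [ 0.08  0.12 -0.02] w 0.0402 j [-0.3   0.32  0.34  1.7  -0.11  1.12 -2.01]
```

Call:
apply_moves(
  deltas=[
    {"translation": [-0.005,0.001,-0.009],"turn": [0.005,0.014,0],"hand": 0.04},
    {"translation": [0,0,0],"turn": [0,0,0],"hand": 0.04},
  ],
)

```text
time: 29.55
ee_pos: [0.5864, -0.0316, 0.1335]
eef_rot: [0.968, -0.249, 0.0, -0.0]
ft_force: [0.0, 0.4, -0.6]
width: 0.04
```

```bash
python3 - <<'E'
from h import *
st()
E
```

```text
t 29.55 p [ 0.5864 -0.0316  0.1335] jaw -118.89 tilt 0.01 down [0.0002 0.0001] F [ 0.   0.4 -0.6] T [0.13 0.14 0.02] w 0.04 j [-0.3   0.33  0.34  1.71 -0.12  1.12 -2.01]
```

Call:
apply_moves(
  deltas=[
    {"translation": [0,0,-0.0005],"turn": [0,0,0],"hand": 0.0},
    {"translation": [0,0,-0.0005],"turn": [0,0,0],"hand": 0.0},
    {"translation": [0,0,0],"turn": [0,0,0],"hand": 0.0},
    {"translation": [0,0,0],"turn": [0,0,0.127],"hand": 0.0},
    {"translation": [0,0,0],"turn": [0,0,0.127],"hand": 0.0},
  ],
)

```text
time: 30.05
ee_pos: [0.5863, -0.0322, 0.1324]
eef_rot: [0.993, -0.119, 0.0, 0.0]
ft_force: [0.8, -1.7, -0.9]
width: 0.0252
```

Call:
apply_moves(
  deltas=[
    {"translation": [0,0,0],"turn": [0,0,0.127],"hand": 0.0},
    {"translation": [0,0,0],"turn": [0,0,0.127],"hand": 0.0},
    {"translation": [0,0,0],"turn": [0,0,0.127],"hand": 0.0},
    {"translation": [0,0,0],"turn": [0,0,0.127],"hand": 0.0},
    {"translation": [0,0,0],"turn": [0,0,0.127],"hand": 0.0},
  ],
)

```text
time: 30.55
ee_pos: [0.5861, -0.0328, 0.1324]
eef_rot: [0.977, 0.212, 0.0, 0.0]
ft_force: [-0.9, 1.2, -0.3]
width: 0.0254
```

Call:
apply_moves(
  deltas=[
    {"translation": [0,0,0],"turn": [0,0,0.127],"hand": 0.0},
    {"translation": [0,0,0],"turn": [0,0,0],"hand": 0.0},
    {"translation": [0,0,0.006],"turn": [0,0,0],"hand": 0.0},
  ],
)

```text
time: 30.85
ee_pos: [0.5855, -0.0327, 0.1377]
eef_rot: [0.961, 0.276, -0.001, -0.0]
ft_force: [0.3, 0.9, -2.5]
width: 0.0249
```

```bash
python3 - <<'E'
from h import *
st()
E
```

```text
t 30.85 p [ 0.5855 -0.0327  0.1377] jaw -57.93 tilt 0.09 down [-0.0015  0.0004] F [ 0.3  0.9 -2.5] T [0.1  0.12 0.01] w 0.0249 j [-0.17  0.32  0.18  1.7  -0.06  1.13 -0.99]
```

Call:
apply_moves(
  deltas=[
    {"translation": [0,0,0.03],"turn": [0,0,0],"hand": 0.0},
    {"translation": [0,0,0.04],"turn": [0,0,0],"hand": 0.0},
    {"translation": [0,0,0.04],"turn": [0,0,0],"hand": 0.0},
    {"translation": [0,0,0.04],"turn": [0,0,0],"hand": 0.0},
    {"translation": [0.005,0.035,0.01],"turn": [0,0,0],"hand": 0.0},
  ],
)

```text
time: 31.35
ee_pos: [0.5877, -0.0035, 0.3039]
eef_rot: [0.965, 0.264, -0.003, 0.001]
ft_force: [1.8, -0.8, -1.5]
width: 0.0249
```

Call:
apply_moves(
  deltas=[
    {"translation": [0.0,0.04,0],"turn": [0,0,0],"hand": 0.0},
    {"translation": [0.0,0.04,0],"turn": [0,0,0.1],"hand": 0.0},
    {"translation": [0,0.04,0],"turn": [0,0,0.1],"hand": 0.0},
    {"translation": [-0.035,0.01,0],"turn": [0,0,0.12],"hand": 0.0},
    {"translation": [-0.035,0.01,0],"turn": [0,0,0.12],"hand": 0.0},
  ],
)

```text
time: 31.85
ee_pos: [0.5185, 0.1438, 0.307]
eef_rot: [0.885, 0.466, -0.0, 0.001]
ft_force: [-0.1, -0.2, -0.6]
width: 0.025
```

Call:
apply_moves(
  deltas=[
    {"translation": [-0.04,0.012,0],"turn": [0,0,0.12],"hand": 0.0},
    {"translation": [-0.04,0.012,0],"turn": [0,0,0.12],"hand": 0.0},
    {"translation": [-0.03,0.012,-0.02],"turn": [0,0,0],"hand": 0.0},
    {"translation": [-0.01,0.012,-0.02],"turn": [0,0,0],"hand": 0.0},
    {"translation": [0,0,0],"turn": [0,0,0],"hand": 0.0},
  ],
)

```text
time: 32.35
ee_pos: [0.39, 0.1952, 0.2681]
eef_rot: [0.821, 0.57, 0.002, 0.001]
ft_force: [-0.1, -0.2, -2.3]
width: 0.0253
```

```bash
python3 - <<'E'
from h import *
import json
st(); im,c=snap('wrist','w9.png'); json.dump({k:np.array(v).tolist() for k,v in c.items()},open('w9.json','w'))
cv2.imwrite('pics/w9b.png',cv2.resize(im[80:320,100:420],(800,600),interpolation=cv2.INTER_CUBIC)[:,:,::-1])
E
```

```text
t 32.35 p [0.39   0.1952 0.2681] jaw -20.47 tilt 0.23 down [0.0039 0.0001] F [-0.1 -0.2 -2.3] T [-0.03  0.03  0.04] w 0.0253 j [-0.46 -0.1  -0.1   1.87 -0.01  1.36 -0.92]
```

View pics/w9b.png

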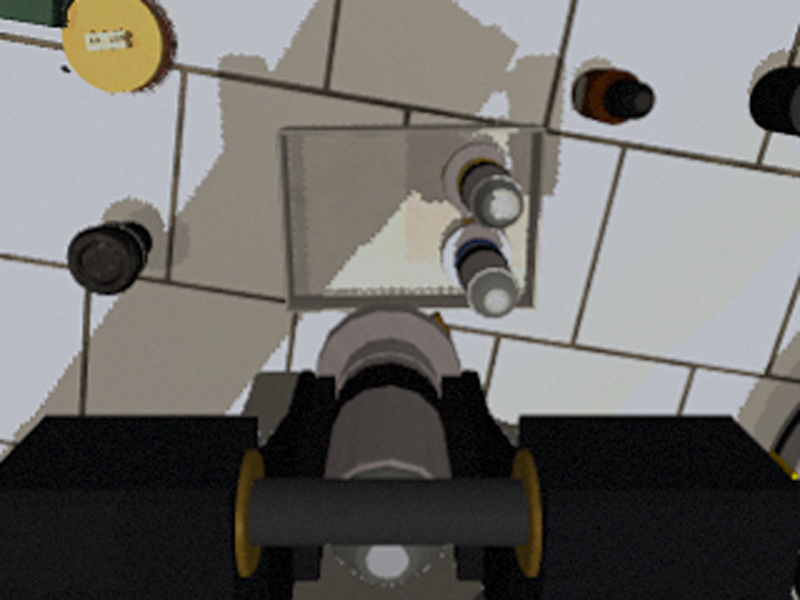

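The white objective is held. Yellow (tip (497,202)) and blue (tip (493,294)) stand upright in the tray. The rim corners are at (281,129), (545,128), (290,309) and (537,308).

```bash
python3 - <<'E'
from h import *
import json
W=json.load(open('w9.json'));g=lambda u,v:(100+u/2.5-.3,80+v/2.5-.3)
L=tray4(W,[g(280,128),g(546,127),g(289,310),g(537,309)],SL)
for t in [(497,202),(493,294)]:
    p=ray(W,g(*t),.097); print(p,np.round(L(p),4))
E
```

```text
tray [0.4023 0.1893 1.2186] 69.8 [-0.8  0.3  1.4 -0.1 -1.   0.   0.5 -0.2]
A 0.4437 0.1975
B 0.4279 0.1543
C 0.3874 0.2182
D 0.3715 0.175
[0.44280399 0.19907872 0.097     ] [ 0.0232 -0.0346]
[0.4279188  0.15909364 0.097     ] [-0.0195 -0.0344]
```

Call:
apply_moves(
  deltas=[
    {"translation": [-0.002,0.012,0],"turn": [0,0.004,0],"hand": 0.0},
    {"translation": [-0.002,0.012,-0.03],"turn": [0,0.002,0],"hand": 0.0},
    {"translation": [-0.003,0.001,-0.035],"turn": [-0.001,0.004,0],"hand": 0.0},
    {"translation": [-0.003,0.001,-0.035],"turn": [-0.001,0.004,0],"hand": 0.0},
    {"translation": [0,0,-0.02],"turn": [0,0,0],"hand": 0.0},
  ],
)

```text
time: 32.9
ee_pos: [0.3881, 0.2242, 0.154]
eef_rot: [0.825, 0.565, 0.003, -0.002]
ft_force: [1.0, -0.2, -0.3]
width: 0.0252
```

```bash
python3 - <<'E'
from h import *
st()
E
```

```text
t 32.9 p [0.3881 0.2242 0.154 ] jaw -21.26 tilt 0.4 down [0.0019 0.0067] F [ 1.  -0.2 -0.3] T [-0.02  0.09  0.04] w 0.0252 j [-0.49  0.01 -0.13  2.01 -0.    1.11 -0.99]
```

Call:
apply_moves(
  deltas=[
    {"translation": [-0.001,-0.006,-0.015],"turn": [-0.007,0.002,0.01],"hand": 0.0},
    {"translation": [-0.001,0,-0.02],"turn": [0,0.002,0],"hand": 0.0},
    {"translation": [-0.001,0,-0.02],"turn": [0,0.002,0],"hand": 0.0},
    {"translation": [0,0,0],"turn": [0,0,0],"hand": 0.0},
  ],
)

```text
time: 33.3
ee_pos: [0.3885, 0.2191, 0.0969]
eef_rot: [0.825, 0.565, -0.003, -0.002]
ft_force: [0.9, 0.2, -1.6]
width: 0.0253
```

```bash
python3 - <<'E'
from h import *
st()
E
```

```text
t 33.3 p [0.3885 0.2191 0.0969] jaw -21.19 tilt 0.35 down [-0.0061 -0.0005] F [ 0.9  0.2 -1.6] T [ 0.01 -0.   -0.01] w 0.0253 j [-0.49  0.09 -0.13  2.07  0.01  0.99 -0.99]
```

Call:
apply_moves(
  deltas=[
    {"translation": [0,0,-0.012],"turn": [0,-0.006,0],"hand": 0.0},
    {"translation": [-0.001,0,-0.012],"turn": [0,0.003,0],"hand": 0.0},
    {"translation": [-0.001,0,-0.01],"turn": [0,0.003,0],"hand": 0.0},
    {"translation": [0,0,0],"turn": [0,0,0],"hand": 0.0},
  ],
)

```text
time: 33.7
ee_pos: [0.3905, 0.2211, 0.065]
eef_rot: [0.826, 0.563, -0.001, -0.002]
ft_force: [-0.1, 0.8, -1.8]
width: 0.025
```

```bash
python3 - <<'E'
from h import *
st()
E
```

```text
t 33.7 p [0.3905 0.2211 0.065 ] jaw -21.47 tilt 0.22 down [-0.0031  0.0023] F [-0.1  0.8 -1.8] T [-0.07  0.08 -0.03] w 0.025 j [-0.49  0.14 -0.13  2.09  0.02  0.92 -1.01]
```

Call:
apply_moves(
  deltas=[
    {"translation": [-0.0015,-0.0035,-0.004],"turn": [-0.002,-0.003,0],"hand": 0.0},
    {"translation": [0,0,-0.003],"turn": [0,0,0],"hand": 0.0},
    {"translation": [0,0,-0.002],"turn": [0,0,0],"hand": 0.0},
  ],
)

```text
time: 34.0
ee_pos: [0.39, 0.2178, 0.0568]
eef_rot: [0.827, 0.563, 0.001, 0.0]
ft_force: [0.1, 0.2, -1.0]
width: 0.0254
```

```bash
python3 - <<'E'
from h import *
st()
E
```

```text
t 34.0 p [0.39   0.2178 0.0568] jaw -21.5 tilt 0.12 down [0.0018 0.0012] F [ 0.1  0.2 -1. ] T [-0.06  0.03 -0.  ] w 0.0254 j [-0.49  0.14 -0.13  2.1   0.02  0.89 -1.01]
```

Call:
apply_moves(
  deltas=[
    {"translation": [0,0,-0.002],"turn": [0,0,0],"hand": 0.0},
  ],
)

```text
time: 34.1
ee_pos: [0.3903, 0.2181, 0.056]
eef_rot: [0.827, 0.563, 0.001, 0.0]
ft_force: [-11.3, -6.0, 36.5]
width: 0.0258
```

```bash
python3 - <<'E'
from h import *
st()
E
```

```text
t 34.1 p [0.3903 0.2181 0.056 ] jaw -21.52 tilt 0.16 down [0.0023 0.0016] F [-11.3  -6.   36.5] T [-1.46  2.71  0.05] w 0.0258 j [-0.49  0.15 -0.13  2.1   0.02  0.89 -1.01]
```

Call:
apply_moves(
  deltas=[
    {"translation": [0,0,0.001],"turn": [0,0,0],"hand": 0.0},
    {"translation": [0,0,0],"turn": [0,0,0],"hand": 0.045},
    {"translation": [0,0,0],"turn": [0,0,0],"hand": 0.045},
    {"translation": [0,0,0],"turn": [0,0,0],"hand": 0.045},
  ],
)

```text
time: 34.5
ee_pos: [0.3912, 0.2187, 0.0582]
eef_rot: [0.827, 0.563, 0.003, 0.0]
ft_force: [-0.1, -0.9, 0.3]
width: 0.0402
```

Call:
apply_moves(
  deltas=[
    {"translation": [0,0,0.02],"turn": [0,0,0],"hand": 0.045},
    {"translation": [0,0,0.03],"turn": [0,0,0],"hand": 0.045},
    {"translation": [0,0,0.045],"turn": [0,0,0],"hand": 0.045},
    {"translation": [0,0,0.045],"turn": [0,0,0],"hand": 0.045},
    {"translation": [0.02,0,0.045],"turn": [0,0,0],"hand": 0.06},
  ],
)

```text
time: 35.0
ee_pos: [0.4054, 0.2163, 0.2431]
eef_rot: [0.826, 0.564, -0.004, -0.0]
ft_force: [1.1, 0.7, -0.9]
width: 0.0476
```

Call:
apply_moves(
  deltas=[
    {"translation": [0.045,-0.015,0.025],"turn": [0,0,0],"hand": 0.06},
    {"translation": [0.045,-0.015,0.0],"turn": [0,0,0],"hand": 0.06},
    {"translation": [0.045,-0.015,0],"turn": [0,0,0],"hand": 0.06},
    {"translation": [0.045,-0.015,0],"turn": [0,0,0.1],"hand": 0.06},
    {"translation": [0.03,-0.03,0],"turn": [0,0,0.14],"hand": 0.06},
  ],
)

```text
time: 35.5
ee_pos: [0.6205, 0.1311, 0.2767]
eef_rot: [0.747, 0.665, 0.004, -0.0]
ft_force: [0.2, 0.2, 0.2]
width: 0.0601
```

Call:
apply_moves(
  deltas=[
    {"translation": [0.015,-0.042,0],"turn": [0,0,0.14],"hand": 0.06},
    {"translation": [0.008,-0.042,0],"turn": [0,0,0.14],"hand": 0.06},
    {"translation": [0,-0.042,0],"turn": [0,0,0.12],"hand": 0.06},
    {"translation": [0,-0.042,0],"turn": [0,0,0],"hand": 0.06},
    {"translation": [0,-0.025,0],"turn": [0,0,0],"hand": 0.06},
  ],
)

```text
time: 36.0
ee_pos: [0.6467, -0.0705, 0.2723]
eef_rot: [0.591, 0.807, 0.003, -0.002]
ft_force: [-0.6, -0.3, 0.5]
width: 0.0601
```

```bash
python3 - <<'E'
from h import *
st()
E
```

```text
t 36.0 p [ 0.6467 -0.0705  0.2723] jaw 17.56 tilt 0.38 down [-0.0004  0.0066] F [-0.6 -0.3  0.5] T [ 0.01 -0.05 -0.02] w 0.0601 j [ 0.    0.37  0.06  1.33 -0.03  1.44  0.36]
```

Call:
apply_moves(
  deltas=[
    {"translation": [-0.005,0.001,-0.03],"turn": [-0.0065,0,0],"hand": 0.055},
    {"translation": [0,0,-0.035],"turn": [0,0,0],"hand": 0.055},
    {"translation": [0,0.001,-0.035],"turn": [0,0,0],"hand": 0.05},
    {"translation": [0,0,-0.02],"turn": [0,0,0],"hand": 0.05},
    {"translation": [0,0,0],"turn": [0,0,0],"hand": 0.05},
  ],
)

```text
time: 36.5
ee_pos: [0.6406, -0.077, 0.1482]
eef_rot: [0.595, 0.804, -0.001, 0.001]
ft_force: [-0.7, -0.1, -0.4]
width: 0.0506
```

```bash
python3 - <<'E'
from h import *
st()
E
```

```text
t 36.5 p [ 0.6406 -0.077   0.1482] jaw 16.96 tilt 0.19 down [ 0.0009 -0.0032] F [-0.7 -0.1 -0.4] T [ 0.06  0.02 -0.02] w 0.0506 j [ 0.01  0.43  0.05  1.52 -0.02  1.19  0.36]
```

Call:
apply_moves(
  deltas=[
    {"translation": [0.001,0.007,-0.012],"turn": [0.003,0.001,0],"hand": 0.05},
    {"translation": [0,0,0],"turn": [0,0,0],"hand": 0.05},
  ],
)

```text
time: 36.7
ee_pos: [0.6422, -0.0692, 0.1364]
eef_rot: [0.595, 0.804, 0.0, 0.0]
ft_force: [0.1, -0.3, -1.4]
width: 0.0502
```

```bash
python3 - <<'E'
from h import *
st()
E
```

```text
t 36.7 p [ 0.6422 -0.0692  0.1364] jaw 16.97 tilt 0.04 down [0.0006 0.0003] F [ 0.1 -0.3 -1.4] T [ 0.04 -0.02 -0.03] w 0.0502 j [ 0.    0.44  0.05  1.53 -0.02  1.17  0.35]
```

Call:
apply_moves(
  deltas=[
    {"translation": [0,0,0],"turn": [0,0,0],"hand": 0.04},
    {"translation": [0,0,0],"turn": [0,0,0],"hand": 0.0},
    {"translation": [0,0,0],"turn": [0,0,0],"hand": 0.0},
    {"translation": [0,0,0],"turn": [0,0,0],"hand": 0.0},
  ],
)

```text
time: 37.1
ee_pos: [0.6415, -0.0694, 0.1384]
eef_rot: [0.595, 0.804, -0.0, -0.0]
ft_force: [7.0, 1.0, -9.6]
width: 0.0353
```

```bash
python3 - <<'E'
from h import *
st()
E
```

```text
t 37.1 p [ 0.6415 -0.0694  0.1384] jaw 16.97 tilt 0.04 down [-0.0007 -0.0003] F [ 7.   1.  -9.6] T [ 0.23 -1.33 -0.07] w 0.0353 j [ 0.    0.44  0.05  1.53 -0.02  1.18  0.35]
```

Call:
apply_moves(
  deltas=[
    {"translation": [0,0,0],"turn": [0,0,-0.14],"hand": 0.0},
    {"translation": [0,0,0],"turn": [0,0,-0.14],"hand": 0.0},
    {"translation": [0,0,0],"turn": [0,0,-0.14],"hand": 0.0},
    {"translation": [0,0,0],"turn": [0,0,-0.14],"hand": 0.0},
    {"translation": [0,0,0],"turn": [0,0,-0.14],"hand": 0.0},
  ],
)

```text
time: 37.6
ee_pos: [0.6417, -0.0694, 0.1384]
eef_rot: [0.841, 0.541, -0.0, -0.0]
ft_force: [1.3, -1.3, -4.8]
width: 0.035
```

Call:
apply_moves(
  deltas=[
    {"translation": [0,0,0],"turn": [0,0,-0.14],"hand": 0.0},
    {"translation": [0,0,0],"turn": [0,0,-0.14],"hand": 0.0},
    {"translation": [0,0,0],"turn": [0,0,-0.14],"hand": 0.0},
    {"translation": [0,0,0],"turn": [0,0,-0.14],"hand": 0.0},
    {"translation": [0,0,0],"turn": [0,0,-0.14],"hand": 0.0},
  ],
)

```text
time: 38.1
ee_pos: [0.6418, -0.0695, 0.1384]
eef_rot: [0.978, 0.207, -0.0, 0.0]
ft_force: [-0.2, -0.2, -4.3]
width: 0.0347
```

```bash
python3 - <<'E'
from h import *
st()
E
```

```text
t 38.1 p [ 0.6418 -0.0695  0.1384] jaw -66.16 tilt 0.02 down [ 0.0001 -0.0004] F [-0.2 -0.2 -4.3] T [0.05 0.06 0.09] w 0.0347 j [-0.19  0.45  0.3   1.54 -0.14  1.17 -1.02]
```

Call:
apply_moves(
  deltas=[
    {"translation": [0,0,0],"turn": [0,0,-0.129],"hand": 0.0},
    {"translation": [0,0,0],"turn": [0,0,-0.129],"hand": 0.0},
    {"translation": [0,0,0],"turn": [0,0,-0.129],"hand": 0.0},
    {"translation": [0,0,0],"turn": [0,0,-0.129],"hand": 0.0},
  ],
)

```text
time: 38.5
ee_pos: [0.6418, -0.0696, 0.1385]
eef_rot: [0.998, -0.061, 0.0, 0.0]
ft_force: [0.4, -1.8, -4.8]
width: 0.035
```

Call:
apply_moves(
  deltas=[
    {"translation": [0,0,0],"turn": [0,0,-0.129],"hand": 0.0},
    {"translation": [0,0,0],"turn": [0,0,-0.129],"hand": 0.0},
    {"translation": [0,0,0],"turn": [0,0,-0.129],"hand": 0.0},
    {"translation": [0,0,0],"turn": [0,0,-0.129],"hand": 0.0},
    {"translation": [0,0,0],"turn": [0,0,0],"hand": 0.0},
  ],
)

```text
time: 39.0
ee_pos: [0.6417, -0.0696, 0.1384]
eef_rot: [0.946, -0.325, 0.0, 0.0]
ft_force: [-1.0, -1.0, -4.0]
width: 0.0353
```

```bash
python3 - <<'E'
from h import *
st()
E
```

```text
t 39.0 p [ 0.6417 -0.0696  0.1384] jaw -127.88 tilt 0.06 down [-0.0001 -0.001 ] F [-1. -1. -4.] T [ 0.1  -0.06  0.02] w 0.0353 j [-0.34  0.47  0.5   1.55 -0.24  1.18 -2.03]
```

Call:
apply_moves(
  deltas=[
    {"translation": [0,0,0],"turn": [0,0,0],"hand": 0.055},
    {"translation": [0,0,0],"turn": [0,0,0],"hand": 0.055},
    {"translation": [0,0,0.03],"turn": [0,0,0],"hand": 0.055},
    {"translation": [0,0,0.03],"turn": [0,0,0.06],"hand": 0.055},
    {"translation": [0,0,0.012],"turn": [0,0,0.11],"hand": 0.055},
  ],
)

```text
time: 39.5
ee_pos: [0.6418, -0.069, 0.213]
eef_rot: [0.972, -0.234, 0.0, 0.001]
ft_force: [0.1, -0.0, 0.0]
width: 0.0547
```

Call:
apply_moves(
  deltas=[
    {"translation": [-0.02,0.013,0],"turn": [0,0,0],"hand": 0.055},
    {"translation": [-0.02,0.013,0],"turn": [0,0,0],"hand": 0.055},
    {"translation": [-0.016,0.012,0],"turn": [0,0,0],"hand": 0.055},
    {"translation": [0,0,0],"turn": [0,0,0],"hand": 0.055},
  ],
)

```text
time: 39.9
ee_pos: [0.5869, -0.0308, 0.2188]
eef_rot: [0.974, -0.228, 0.005, -0.001]
ft_force: [0.7, -0.2, 0.4]
width: 0.0548
```

```bash
python3 - <<'E'
from h import *
st(); im,c=snap('side','d10.png'); 
cv2.imwrite('pics/d10b.png',cv2.resize(im[100:290,190:430],(600,475))[:,:,::-1])
E
```

```text
t 39.9 p [ 0.5869 -0.0308  0.2188] jaw -116.31 tilt 0.62 down [ 0.0107 -0.0007] F [ 0.7 -0.2  0.4] T [ 0.12  0.11 -0.01] w 0.0548 j [-0.42  0.26  0.47  1.62 -0.12  1.28 -1.96]
```

View pics/d10b.png

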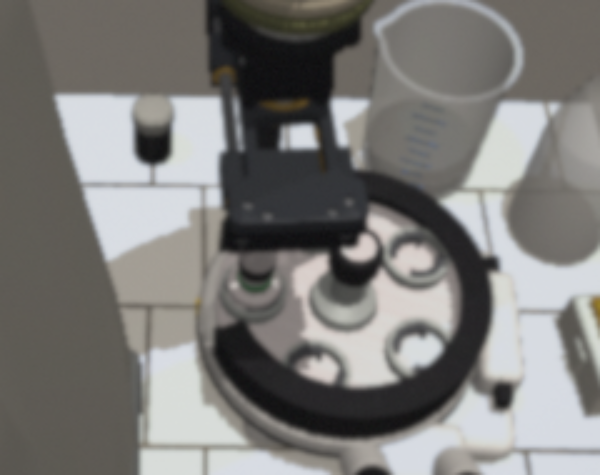

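Green is in the opening at (257,280) and the other sockets are empty. I'll descend.

Call:
apply_moves(
  deltas=[
    {"translation": [-0.002,0.0,-0.03],"turn": [0,0.011,0],"hand": 0.05},
    {"translation": [0,0.001,-0.03],"turn": [0,0,0],"hand": 0.045},
    {"translation": [-0.001,0.001,-0.022],"turn": [0,0,0],"hand": 0.04},
    {"translation": [0,0,0],"turn": [0,0,0],"hand": 0.04},
  ],
)

```text
time: 40.35
ee_pos: [0.5882, -0.032, 0.1374]
eef_rot: [0.974, -0.226, 0.004, -0.0]
ft_force: [-0.4, -0.1, 0.2]
width: 0.0416
```

```bash
python3 - <<'E'
from h import *
st()
E
```

```text
t 40.35 p [ 0.5882 -0.032   0.1374] jaw -116.12 tilt 0.44 down [ 0.0075 -0.0016] F [-0.4 -0.1  0.2] T [ 0.1   0.18 -0.02] w 0.0416 j [-0.4   0.34  0.46  1.71 -0.16  1.12 -1.92]
```

Call:
apply_moves(
  deltas=[
    {"translation": [-0.0025,0.0,-0.0045],"turn": [0.0015,0.0075,0],"hand": 0.04},
    {"translation": [0,0,0],"turn": [0,0,0],"hand": 0.04},
  ],
)

```text
time: 40.55
ee_pos: [0.5869, -0.0331, 0.1342]
eef_rot: [0.974, -0.226, 0.001, 0.0]
ft_force: [-0.3, 0.4, 0.1]
width: 0.04
```

```bash
python3 - <<'E'
from h import *
st()
E
```

```text
t 40.55 p [ 0.5869 -0.0331  0.1342] jaw -116.11 tilt 0.07 down [ 0.0011 -0.0005] F [-0.3  0.4  0.1] T [ 0.07  0.15 -0.01] w 0.04 j [-0.4   0.34  0.46  1.71 -0.17  1.12 -1.92]
```

Call:
apply_moves(
  deltas=[
    {"translation": [0,0,-0.0005],"turn": [0,0,0],"hand": 0.0},
    {"translation": [0,0,-0.0005],"turn": [0,0,0],"hand": 0.0},
    {"translation": [0,0,0],"turn": [0,0,0],"hand": 0.0},
  ],
)

```text
time: 40.85
ee_pos: [0.5887, -0.0336, 0.1359]
eef_rot: [0.974, -0.226, 0.003, -0.0]
ft_force: [-0.1, 0.7, -1.5]
width: 0.0249
```

```bash
python3 - <<'E'
from h import *
st()
E
```

```text
t 40.85 p [ 0.5887 -0.0336  0.1359] jaw -116.11 tilt 0.3 down [ 0.0053 -0.0003] F [-0.1  0.7 -1.5] T [0.05 0.15 0.08] w 0.0249 j [-0.4   0.34  0.46  1.71 -0.17  1.12 -1.92]
```

Call:
apply_moves(
  deltas=[
    {"translation": [0,0,0],"turn": [0,0,0.134],"hand": 0.0},
    {"translation": [0,0,0],"turn": [0,0,0.134],"hand": 0.0},
    {"translation": [0,0,0],"turn": [0,0,0.134],"hand": 0.0},
    {"translation": [0,0,0],"turn": [0,0,0.134],"hand": 0.0},
  ],
)

```text
time: 41.25
ee_pos: [0.5891, -0.0326, 0.1368]
eef_rot: [0.999, 0.049, 0.003, -0.002]
ft_force: [0.5, 0.5, -1.9]
width: 0.0253
```

Call:
apply_moves(
  deltas=[
    {"translation": [0,0,0],"turn": [0,0,0.134],"hand": 0.0},
    {"translation": [0,0,0],"turn": [0,0,0.134],"hand": 0.0},
    {"translation": [0,0,0],"turn": [0,0,0.134],"hand": 0.0},
    {"translation": [0,0,0],"turn": [0,0,0.134],"hand": 0.0},
    {"translation": [0,0,0],"turn": [0,0,0],"hand": 0.0},
  ],
)

```text
time: 41.75
ee_pos: [0.5889, -0.0311, 0.1375]
eef_rot: [0.946, 0.325, 0.003, -0.003]
ft_force: [0.0, 0.2, -1.3]
width: 0.0253
```

```bash
python3 - <<'E'
from h import *
st()
E
```

```text
t 41.75 p [ 0.5889 -0.0311  0.1375] jaw -52.09 tilt 0.49 down [0.0028 0.008 ] F [ 0.   0.2 -1.3] T [0.02 0.09 0.03] w 0.0253 j [-0.25  0.33  0.28  1.7  -0.11  1.13 -0.85]
```

Call:
apply_moves(
  deltas=[
    {"translation": [0,0,0],"turn": [0,0,0],"hand": 0.04},
    {"translation": [0,0,0],"turn": [0,0,0],"hand": 0.04},
    {"translation": [0,0,0],"turn": [0,0,-0.134],"hand": 0.04},
    {"translation": [0,0,0],"turn": [0,0,-0.134],"hand": 0.04},
    {"translation": [0,0,0],"turn": [0,0,-0.134],"hand": 0.04},
  ],
)

```text
time: 42.25
ee_pos: [0.5898, -0.0316, 0.1388]
eef_rot: [0.993, 0.116, 0.005, -0.002]
ft_force: [-0.0, 0.4, 0.3]
width: 0.0395
```

Call:
apply_moves(
  deltas=[
    {"translation": [0,0,0],"turn": [0,0,-0.134],"hand": 0.04},
    {"translation": [0,0,0],"turn": [0,0,-0.134],"hand": 0.04},
    {"translation": [0,0,0],"turn": [0,0,-0.134],"hand": 0.04},
    {"translation": [0,0,0],"turn": [0,0,-0.134],"hand": 0.04},
    {"translation": [0,0,0],"turn": [0,0,-0.134],"hand": 0.04},
  ],
)

```text
time: 42.75
ee_pos: [0.5908, -0.0318, 0.1403]
eef_rot: [0.971, -0.238, 0.007, -0.0]
ft_force: [-0.6, 0.1, -0.5]
width: 0.0399
```

```bash
python3 - <<'E'
from h import *
st()
E
```

```text
t 42.75 p [ 0.5908 -0.0318  0.1403] jaw -117.52 tilt 0.75 down [ 0.0129 -0.0022] F [-0.6  0.1 -0.5] T [0.1  0.18 0.02] w 0.0399 j [-0.4   0.34  0.46  1.71 -0.16  1.12 -1.95]
```

Call:
apply_moves(
  deltas=[
    {"translation": [-0.005,0,-0.007],"turn": [0.002,0.013,0],"hand": 0.04},
    {"translation": [0,0,-0.0005],"turn": [0,0,0],"hand": 0.04},
    {"translation": [0,0,-0.0005],"turn": [0,0,0],"hand": 0.0},
    {"translation": [0,0,-0.0005],"turn": [0,0,0],"hand": 0.0},
    {"translation": [0,0,0],"turn": [0,0,0],"hand": 0.0},
  ],
)

```text
time: 43.25
ee_pos: [0.5855, -0.0317, 0.1313]
eef_rot: [0.972, -0.236, -0.0, 0.0]
ft_force: [-0.6, -0.3, -0.2]
width: 0.0253
```

```bash
python3 - <<'E'
from h import *
st()
E
```

```text
t 43.25 p [ 0.5855 -0.0317  0.1313] jaw -117.33 tilt 0.05 down [-0.0008 -0.0004] F [-0.6 -0.3 -0.2] T [ 0.15  0.09 -0.02] w 0.0253 j [-0.4   0.35  0.46  1.72 -0.17  1.12 -1.94]
```

Call:
apply_moves(
  deltas=[
    {"translation": [0,0,0],"turn": [0,0,0.127],"hand": 0.0},
    {"translation": [0,0,0],"turn": [0,0,0.127],"hand": 0.0},
    {"translation": [0,0,0],"turn": [0,0,0.127],"hand": 0.0},
    {"translation": [0,0,0],"turn": [0,0,0.127],"hand": 0.0},
    {"translation": [0,0,0],"turn": [0,0,0.127],"hand": 0.0},
  ],
)

```text
time: 43.75
ee_pos: [0.5855, -0.0324, 0.1313]
eef_rot: [0.996, 0.091, -0.0, 0.001]
ft_force: [-0.2, -0.7, -1.2]
width: 0.0252
```

Call:
apply_moves(
  deltas=[
    {"translation": [0,0,0],"turn": [0,0,0.127],"hand": 0.0},
    {"translation": [0,0,0],"turn": [0,0,0.127],"hand": 0.0},
    {"translation": [0,0,0],"turn": [0,0,0.127],"hand": 0.0},
    {"translation": [0,0,0],"turn": [0,0,0],"hand": 0.0},
    {"translation": [0,0,0.006],"turn": [0,0,0],"hand": 0.0},
  ],
)

```text
time: 44.25
ee_pos: [0.5849, -0.0328, 0.1367]
eef_rot: [0.958, 0.287, -0.001, 0.0]
ft_force: [-0.5, 0.2, -1.7]
width: 0.0251
```

```bash
python3 - <<'E'
from h import *
st()
E
```

```text
t 44.25 p [ 0.5849 -0.0328  0.1367] jaw -56.67 tilt 0.08 down [-0.0011 -0.0009] F [-0.5  0.2 -1.7] T [ 0.01  0.05 -0.01] w 0.0251 j [-0.26  0.32  0.29  1.71 -0.1   1.13 -0.93]
```

Call:
apply_moves(
  deltas=[
    {"translation": [0,0,0.03],"turn": [0,0,0],"hand": 0.0},
    {"translation": [0,0,0.04],"turn": [0,0,0],"hand": 0.0},
    {"translation": [0,0,0.04],"turn": [0,0,0],"hand": 0.0},
    {"translation": [0,0,0.04],"turn": [0,0,0],"hand": 0.0},
    {"translation": [0.005,0.035,0.01],"turn": [0,0,0],"hand": 0.0},
  ],
)

```text
time: 44.75
ee_pos: [0.5869, -0.0034, 0.3029]
eef_rot: [0.962, 0.274, -0.003, 0.001]
ft_force: [0.9, 0.4, -1.7]
width: 0.0252
```

Call:
apply_moves(
  deltas=[
    {"translation": [0.0,0.04,0],"turn": [0,0,0],"hand": 0.0},
    {"translation": [0.0,0.04,0],"turn": [0,0,0.1],"hand": 0.0},
    {"translation": [0,0.04,0],"turn": [0,0,0.1],"hand": 0.0},
    {"translation": [-0.035,0.01,0],"turn": [0,0,0.12],"hand": 0.0},
    {"translation": [-0.035,0.01,0],"turn": [0,0,0.12],"hand": 0.0},
  ],
)

```text
time: 45.25
ee_pos: [0.5176, 0.1442, 0.306]
eef_rot: [0.88, 0.476, -0.0, 0.001]
ft_force: [0.1, -0.1, -1.3]
width: 0.0254
```

Call:
apply_moves(
  deltas=[
    {"translation": [-0.04,0.008,0],"turn": [0,0,0.11],"hand": 0.0},
    {"translation": [-0.04,0.008,0],"turn": [0,0,0.11],"hand": 0.0},
    {"translation": [-0.04,0.006,-0.02],"turn": [0,0,0],"hand": 0.0},
    {"translation": [-0.015,0.005,-0.02],"turn": [0,0,0],"hand": 0.0},
    {"translation": [0,0,0],"turn": [0,0,0],"hand": 0.0},
  ],
)

```text
time: 45.75
ee_pos: [0.3737, 0.1743, 0.2667]
eef_rot: [0.821, 0.571, 0.001, 0.001]
ft_force: [0.4, -0.8, -2.1]
width: 0.025
```

```bash
python3 - <<'E'
from h import *
import json
st(); im,c=snap('wrist','w11.png'); json.dump({k:np.array(v).tolist() for k,v in c.items()},open('w11.json','w'))
cv2.imwrite('pics/w11b.png',cv2.resize(im[80:320,100:420],(800,600),interpolation=cv2.INTER_CUBIC)[:,:,::-1])
E
```

```text
t 45.75 p [0.3737 0.1743 0.2667] jaw -20.34 tilt 0.2 down [ 0.0034 -0.0007] F [ 0.4 -0.8 -2.1] T [-0.01  0.04 -0.03] w 0.025 j [-0.57 -0.16  0.02  1.93  0.01  1.37 -0.91]
```

View pics/w11b.png

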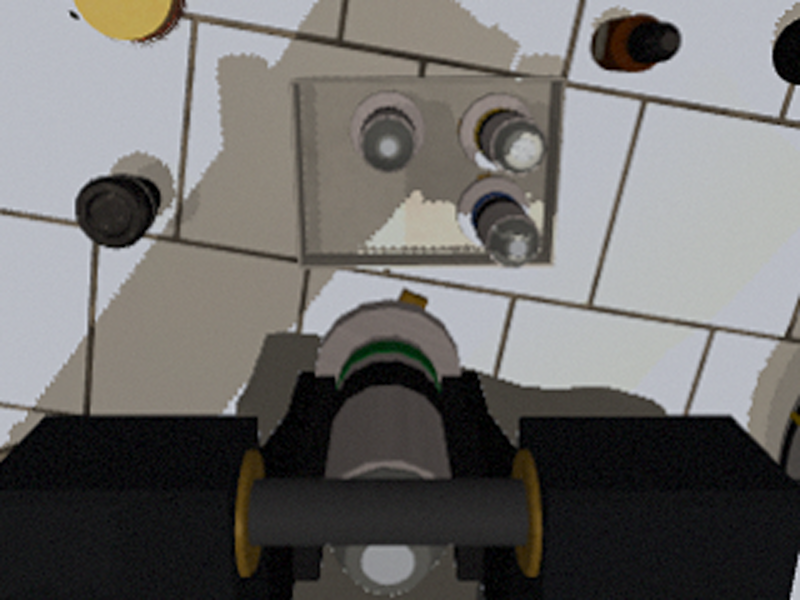

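Three objectives stand in the tray, with tips at (388,146), (522,145) and (510,241). The rim corners are at (292,79), (565,78), (301,264) and (552,264).

```bash
python3 - <<'E'
from h import *
import json
W=json.load(open('w11.json'));g=lambda u,v:(100+u/2.5-.3,80+v/2.5-.3)
L=tray4(W,[g(292,78),g(566,77),g(300,265),g(552,265)],SL)
for t in [(522,145),(510,241),(388,146)]:
    p=ray(W,g(*t),.097); print(p,np.round(L(p),4))
E
```

```text
tray [0.4016 0.1895 1.2161] 69.7 [-0.4  1.2  0.9  0.4 -1.4 -0.5  0.9 -1.1]
A 0.443 0.1977
B 0.4271 0.1545
C 0.3868 0.2185
D 0.3708 0.1754
[0.4439073  0.19824884 0.097     ] [ 0.0229 -0.0366]
[0.42632966 0.15962235 0.097     ] [-0.0195 -0.0335]
[0.38982962 0.21792118 0.097     ] [0.0225 0.0209]
```

Call:
apply_moves(
  deltas=[
    {"translation": [-0.002,0.001,-0.03],"turn": [0,0.004,0],"hand": 0.0},
    {"translation": [-0.003,0.0,-0.035],"turn": [0,0.003,0],"hand": 0.0},
    {"translation": [-0.003,0,-0.035],"turn": [-0.001,0.003,0],"hand": 0.0},
    {"translation": [-0.001,0,-0.015],"turn": [0,0,0],"hand": 0.0},
  ],
)

```text
time: 46.2
ee_pos: [0.373, 0.1753, 0.1568]
eef_rot: [0.824, 0.566, 0.004, -0.001]
ft_force: [-1.5, -0.2, -1.0]
width: 0.0253
```

```bash
python3 - <<'E'
from h import *
st()
E
```

```text
t 46.2 p [0.373  0.1753 0.1568] jaw -21.07 tilt 0.44 down [0.0056 0.0053] F [-1.5 -0.2 -1. ] T [-0.03  0.05 -0.02] w 0.0253 j [-0.57 -0.08  0.02  2.09 -0.    1.12 -0.92]
```

Call:
apply_moves(
  deltas=[
    {"translation": [-0.002,0,-0.015],"turn": [-0.005,0.006,0.01],"hand": 0.0},
    {"translation": [-0.001,0,-0.02],"turn": [0,0.002,0],"hand": 0.0},
    {"translation": [-0.001,0,-0.02],"turn": [0,0.002,0],"hand": 0.0},
    {"translation": [0,0,0],"turn": [0,0,0],"hand": 0.0},
  ],
)

```text
time: 46.6
ee_pos: [0.3733, 0.1746, 0.1007]
eef_rot: [0.824, 0.567, -0.002, -0.001]
ft_force: [-0.7, -0.4, -1.7]
width: 0.0251
```

```bash
python3 - <<'E'
from h import *
st()
E
```

```text
t 46.6 p [0.3733 0.1746 0.1007] jaw -20.91 tilt 0.23 down [-0.004  -0.0002] F [-0.7 -0.4 -1.7] T [-0.05  0.06  0.04] w 0.0251 j [-0.57  0.    0.02  2.15 -0.    1.   -0.91]
```

Call:
apply_moves(
  deltas=[
    {"translation": [-0.002,0.001,-0.014],"turn": [0,-0.004,0],"hand": 0.0},
    {"translation": [-0.002,0,-0.013],"turn": [0,0.003,0],"hand": 0.0},
    {"translation": [-0.002,0,-0.01],"turn": [0,0.003,0],"hand": 0.0},
    {"translation": [0,0,0],"turn": [0,0,0],"hand": 0.0},
  ],
)

```text
time: 47.0
ee_pos: [0.3712, 0.1766, 0.0657]
eef_rot: [0.825, 0.566, -0.001, -0.001]
ft_force: [-0.3, 0.8, -1.9]
width: 0.0253
```

```bash
python3 - <<'E'
from h import *
st()
E
```

```text
t 47.0 p [0.3712 0.1766 0.0657] jaw -21.09 tilt 0.18 down [-0.0025  0.0018] F [-0.3  0.8 -1.9] T [-0.02  0.04  0.  ] w 0.0253 j [-0.57  0.05  0.02  2.18 -0.    0.91 -0.92]
```

Call:
apply_moves(
  deltas=[
    {"translation": [0,-0.001,-0.005],"turn": [-0.002,-0.002,0],"hand": 0.0},
    {"translation": [0,0,-0.003],"turn": [0,0,0],"hand": 0.0},
    {"translation": [0,0,-0.001],"turn": [0,0,0],"hand": 0.0},
  ],
)

```text
time: 47.3
ee_pos: [0.3724, 0.176, 0.0573]
eef_rot: [0.825, 0.566, 0.001, 0.0]
ft_force: [0.3, -0.7, -1.3]
width: 0.0252
```

```bash
python3 - <<'E'
from h import *
st()
E
```

```text
t 47.3 p [0.3724 0.176  0.0573] jaw -21.11 tilt 0.09 down [0.0014 0.0006] F [ 0.3 -0.7 -1.3] T [-0.03  0.04  0.01] w 0.0252 j [-0.57  0.07  0.02  2.19 -0.    0.88 -0.92]
```

Call:
apply_moves(
  deltas=[
    {"translation": [-0.0005,0,-0.002],"turn": [0,0,0],"hand": 0.0},
    {"translation": [0,0,-0.001],"turn": [0,0,0],"hand": 0.0},
  ],
)

```text
time: 47.5
ee_pos: [0.3723, 0.1763, 0.0551]
eef_rot: [0.825, 0.566, 0.001, 0.0]
ft_force: [-6.6, -3.7, 19.5]
width: 0.0252
```

```bash
python3 - <<'E'
from h import *
st()
E
```

```text
t 47.5 p [0.3723 0.1763 0.0551] jaw -21.12 tilt 0.13 down [0.002  0.0011] F [-6.6 -3.7 19.5] T [-0.86  1.75  0.  ] w 0.0252 j [-0.57  0.07  0.02  2.19 -0.    0.88 -0.92]
```

Touched down. Release, rise and back away, then a last look.

Call:
apply_moves(
  deltas=[
    {"translation": [0,0,0.001],"turn": [0,0,0],"hand": 0.0},
    {"translation": [0,0,0],"turn": [0,0,0],"hand": 0.042},
    {"translation": [0,0,0],"turn": [0,0,0],"hand": 0.042},
    {"translation": [0,0,0],"turn": [0,0,0],"hand": 0.042},
  ],
)

```text
time: 47.9
ee_pos: [0.3729, 0.1767, 0.0568]
eef_rot: [0.825, 0.566, 0.002, 0.0]
ft_force: [0.4, -0.9, -0.6]
width: 0.0393
```

Call:
apply_moves(
  deltas=[
    {"translation": [0,0,0.02],"turn": [0,0,0],"hand": 0.042},
    {"translation": [0,0,0.03],"turn": [0,0,0],"hand": 0.042},
    {"translation": [0,0,0.045],"turn": [0,0,0],"hand": 0.042},
    {"translation": [0,0,0.045],"turn": [0,0,0],"hand": 0.042},
    {"translation": [0.02,0,0.045],"turn": [0,0,0],"hand": 0.05},
  ],
)

```text
time: 48.4
ee_pos: [0.3872, 0.1742, 0.2423]
eef_rot: [0.824, 0.566, -0.004, -0.0]
ft_force: [1.8, 1.6, 0.1]
width: 0.0451
```

Call:
apply_moves(
  deltas=[
    {"translation": [0.045,0.0,0.03],"turn": [0,0,0],"hand": 0.05},
    {"translation": [0.04,-0.01,0.02],"turn": [0,0,0],"hand": 0.05},
    {"translation": [0.02,-0.01,0],"turn": [0,0,0],"hand": 0.05},
    {"translation": [0,0,0],"turn": [0,0,0],"hand": 0.05},
  ],
)

```text
time: 48.8
ee_pos: [0.4959, 0.1543, 0.2997]
eef_rot: [0.824, 0.567, 0.002, 0.001]
ft_force: [0.4, -0.2, -1.0]
width: 0.0498
```

```bash
python3 - <<'E'
from h import *
import json
st(); im,c=snap('wrist','w12.png'); json.dump({k:np.array(v).tolist() for k,v in c.items()},open('w12.json','w'))
cv2.imwrite('pics/w12b.png',cv2.resize(im,(768,576),interpolation=cv2.INTER_CUBIC)[:,:,::-1])
E
```

```text
t 48.8 p [0.4959 0.1543 0.2997] jaw -20.94 tilt 0.3 down [0.0052 0.0008] F [ 0.4 -0.2 -1. ] T [-0.07  0.06 -0.  ] w 0.0498 j [-0.51  0.06  0.12  1.65 -0.01  1.43 -0.75]
```

View pics/w12b.png

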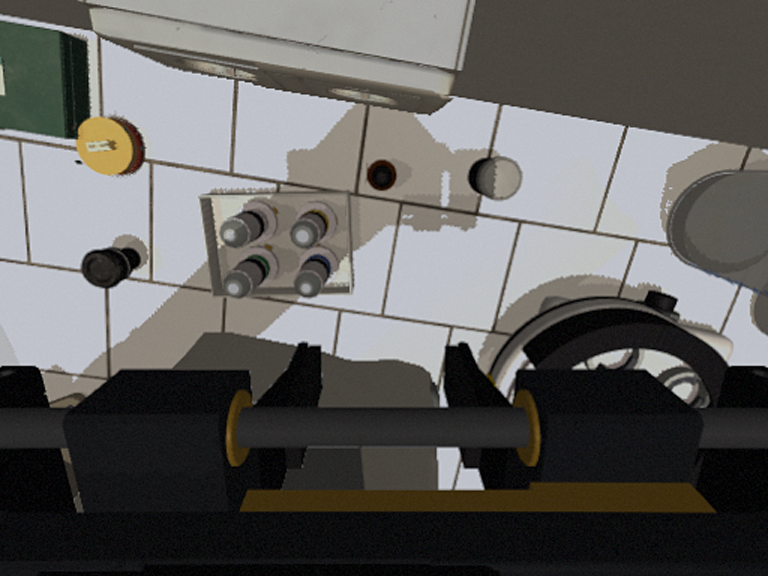

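All four objectives stand lens up in the tray, with tips at about (242,230), (311,229), (238,284) and (312,281). The bottle at (382,175) and the case at (505,177) are upright. One position check, then I'll hand in.

```bash
python3 - <<'E'
from h import *
import json
W=json.load(open('w12.json'))
print('bottle',ray(W,(382/1.5,175/1.5),.082),'case',ray(W,(504/1.5,177/1.5),.062))
order.close_job()
E
```

```text
bottle [0.52003659 0.21702763 0.082     ] case [0.61626665 0.17742921 0.062     ]
the job is handed in; nothing more can be done
```

All four objectives that were on the nosepiece (yellow, blue, white and green; red was absent) now stand upright, lens up, on the tray floor. I turned the nosepiece clockwise by its knob, by one stop for blue, one for white and two for green. Each objective was unscrewed about 2.17 rad anticlockwise in two strokes and lifted out freely. The job was handed in at about 49 s on the robot's clock.

- **Last picture:** it shows all four standing apart in the tray and the gripper clear of everything.
- **Bottle and case:** the oil bottle measured (0.520, 0.217) and the lens case (0.616, 0.177). That is within 4 mm of where I first measured them, which is about the measuring error.
- **Tray:** it stayed within about 2 mm in every check up to the last placement.
- **One mishap:** on the first lowering, the yellow objective drifted sideways and pressed on the tray's near wall with about 55 N at the wrist. I lifted it, re-measured the tray, which had not moved, and set it down properly. The objective, not the gripper's body, was touching the wall. Wrist force stayed below 40 N in every reading after that.

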